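Back up a ratchet cassette dial and load it

TASK

The cassette dial has been turned too far. Swing the red-handled pawl right over so that it stays clear of the teeth, turn the dial backward (anticlockwise seen from above) until its empty pocket is just short of the red loading mark, swing the pawl back down behind that tooth, and press the dial backward against the pawl, firmly but not hard, to check that it holds. Then lay the violet-topped cassette flat and fully home in the empty pocket and let go; do not knock the reader bar above or anything else on the bench.

Things in the scene. Friction and masses are not known exactly. Their poses are not given: they have to be found in the camera images.
- station: Grey base plate 290 x 300 x 22 mm, fixed. Origin on the bench at the foot of the dial's vertical axis; x away from the robot, y to its left (yaw within 0.25). The plate spans x -130 to 160, y +-150 mm. A red loading mark is on it at x -122, y 0. The pawl stands at the dial's rear edge (x 100 to 147 mm); its pivot line runs along x at y 50, z 85 mm.
- dial (a joint): Angle of the white dial about its vertical axis: 0 = empty pocket at the loading mark, a tooth face against the pawl nose; positive = backward = anticlockwise from above. Starts at -1.5 to -0.8, range -2 to 0.6; friction 0.1 N m, stays where left. Disc 200 mm across, top z 42 mm. Drop the pawl with the dial between -0.4 and -0.08 and it lands behind the right tooth; pushing back then stops at 0.
- post (a point): Centre of the top (z 84 mm) of one of four blue posts, 16 mm across, 42 mm tall, standing 85 mm from the dial's axis midway between the pockets; to grip or push; nothing else is within 30 mm of one. This one is 45 degrees anticlockwise of the empty pocket: at station x -60, y -60 mm with the dial at 0.
- pawl (a joint): Angle of the pawl: 0 = nose fully down in a tooth gap (up to 0.3 on a ramp), 1.05 = swung fully over to its stop, nose 65 mm above the teeth. Opens as the handle goes to station +y. The handle is a weight: past about 0.65 it falls to the open stop and stays; below about 0.5 it falls shut by itself. A push of about 0.5 N moves it.
- pawl_handle (a point): Point on the axis of the red handle, 8 mm from its free end. The handle is a round bar 14 mm across, 60 mm long, along station x, free end towards the robot, on a 50 mm arm above the pivot. Closed: station x 66, y 25, z 128 mm; half-way y 50, z 135; open y 75, z 128. The reader bar hangs over it, so lean the tool back towards the robot by 20 to 30 degrees.
- reader_bar: White bar fixed above the pawl; origin as the station's. It spans station x 75 to 121 mm, y -53 to 147 mm, z 190 to 235 mm; its aluminium upright (20 x 22 mm) stands at x 92, y 138 mm.
- lever: The pawl itself (nose, arm and handle in one). Origin on its pivot at station x 108, y 50, z 85 mm. Its nose is a steel pin 8 mm across, lying in the teeth at station x 108, y 0, z 42 mm when the pawl is down. A test push of 5 to 15 N at a post is right for the check; it takes far more to harm the pawl.
- wheel: The dial with its toothed steel ring, radius 118 mm. Origin on the dial's axis at bench height; at dial 0 its axes are the station's. 12 teeth, one every 0.524 rad, each a ramp from z 36 up to 48 mm ending in an upright face. The pawl nose blocks the faces from going backward; turned forward, the ramps lift the pawl.
- pocket (a point): Centre of the black floor (z 42 mm) of the empty pocket, 55 mm from the dial's axis; x lies along its length, radial (+x towards the axis). It is 63 x 29 mm; aluminium walls 4 mm thick, 8 mm high. The three other pockets hold fixed off-white cassettes with red dots, tops at z 60 mm.
- cassette_mid (a point): Centre of the loose cassette, a white flat block 60 x 26 x 18 mm (x along the 60 mm) with a violet panel on top, 45 g. It lies on the mat.
- mat: Thin blue mat 200 x 200 x 3 mm fixed to the bench, right of the station. Origin at the centre of its underside.
- dropper: Small dropper bottle, 30 mm across, 62 mm tall, on the mat. Bystander. Origin at its foot.
- marker: Marker pen 100 mm long, 16 mm thick, on the mat. Bystander. Origin at the middle of its underside.
- timer: White bench timer 50 x 70 x 30 mm. Bystander. Origin under its centre.
- beaker: Clear beaker 60 mm across, 75 mm tall. Bystander. Origin under its centre.
- wash_bottle: White bottle 60 mm across, 150 mm tall. Bystander. Origin under its centre.
- tip_box: Orange tip box 80 x 120 x 52 mm. Bystander. Origin under its centre.

How it is judged:
On the way, in this order (a step that is already met when the one before it is completed fails the run):
1. the pawl is swung over and stays clear (above 0.85 rad) with the dial not yet turned back (value of joint pawl above 0.85 rad and value of joint dial below -0.4 rad), for 0.2 s.
2. with the pawl clear, the dial is turned backward to the loading mark (within 0.4 rad short of 0) (value of joint pawl above 0.85 rad and value of joint dial above -0.4 rad), for 0.1 s.
3. the pawl is down (below 0.1 rad) and the dial, within 0.06 rad of 0, presses on it with more than 3 N (value of joint pawl below 0.1 rad and value of joint dial between -0.06 and 0.06 rad and contact force between lever and wheel above 3 N), for 0.1 s.
4. the cassette lies home in the pocket (z of cassette_mid in the frame of pocket below 0.0108 m and horizontal distance between cassette_mid and pocket below 0.004 m), for 0.2 s.
At the end, for the whole second after the job is handed in: The pawl is down in the teeth (below 0.1 rad), the dial is within 0.07 rad of 0, and the cassette lies in the pocket: within 4 mm of its centre, its underside within 1.8 mm of the floor, square within 0.08 rad and level within 0.06 rad, right side up, nothing held (all of step 4 and value of joint pawl below 0.1 rad and value of joint dial between -0.07 and 0.07 rad and z of cassette_mid in the frame of pocket above 0.007 m and angle between the x axis of cassette_mid and the x axis of pocket, either way round below 0.08 rad and angle between cassette_mid's own z axis and vertical below 0.06 rad); the robot touches nothing.
It fails at once if the dial is forced against the pawl (over 45 N) (contact force between lever and wheel above 45 N).
It fails at once if the reader bar is struck (over 15 N) (contact force between anything else and reader_bar above 15 N).
It fails at once if a bystander is shifted by more than 30 mm (distance of any of dropper, marker, timer, beaker, wash_bottle, tip_box from where it was at the start of the episode above 0.03 m).
It also fails if it takes over 72 s, if anything falls off the work surface, if the arm or the gripper's body presses on something with over 40 N, if the wrist force passes 120 N, or if a joint passes its speed limit or range.

ROBOT

A 6-joint arm with a two-finger parallel gripper is mounted at the origin on the work surface. World frame = base frame: x ahead of the robot, y to its left, z up, the work surface at z = 0. Lengths are in m, angles in rad, forces in N, time in s.
With the tool pointing down it reaches from about 0.375 to 0.925 m from the base axis. Payload 5.7 kg.
Tool frame: the origin (TCP) lies on the centre line of the jaws, within the pads' length; the fingertips stand robot.tcp_to_tips ahead of it and the grasp point (between the pads) lies 3 mm ahead of it (robot.tcp_to_tips is the distance from the TCP to the fingertips, in m); z points along the fingers, y is the direction in which the jaws open and shut (so a half turn about z gives the same grasp; the last joint's range is limited). The gripper opens to 88 mm and grips with 3 to 60 N. Pads are 20 mm wide; open, the fingers measure 115 mm over their backs; the gripper's body (75 mm by 178 mm) begins 61 mm behind the grasp point.
Start: joints at [1.144, 0.359, 1.51, -0, 1.272, -0.115], TCP at [0.184, 0.571, 0.205] pointing down, gripper open.
Joint ranges: [-2.97, 2.97], [-1.01, 2.36], [0.21, 2.38], [-0.96, 4.11], [0.2, 2.71], [-2.98, 2.98]. Speed limits (rad/s): [2.39, 2.39, 3.14, 3.14, 3.14, 3.14].

INTERFACE

Orientations are given as [roll, pitch, yaw] about the fixed x, y, z axes, in that order (R = Rz(yaw) Ry(pitch) Rx(roll)).
In Python, from plant import readout, imaging, ticket, robot gives the robot as it stands. The module is installed in compiled form; this text tells all that it offers.
- The arm moves only by the shell command python3 -m pendant 'ROWS' [OPENING] [FORCE]. ROWS is JSON, a list of rows, each a list of 2 entries, a list of its own where there are three numbers: the shift along the tool's x, y, z in m, then the turn, a rotation vector about the tool's x, y, z in rad. In form: [[[tx, ty, tz], [wx, wy, wz]], ...]. A call has 1 to 20 rows; each row is the pose to reach, as a shift and turn from the pose commanded when the call began, along the tool's axes at that moment; what a row does not reach only later rows make up. A row lasts 1/8 s, in which the tool goes at most 62.5 mm and 10.7 degrees, less where a joint would pass 70% of its speed; a pose out of reach is approached as far as the arm can. A call with a gripper value outside its range is refused whole. OPENING is the closure in counts, from 0 (fully open) to 255 (shut), set as the call begins (- or left out, the last holds). The fingers move at their own pace and stop on an object; FORCE is the grip in N (left out, the last holds). Time passes only in rows, so rows that repeat a pose let the fingers close. It gives the time, the measured TCP pose, the force and the opening at its end, in the units of the state.
- readout.read_state(): the state, without advancing time (a new reading comes with each control period).
- imaging.read_camera(name): name is "scene" or "top" or "wrist"; returns a dict with "img" (384x512x3 uint8, red, green, blue), "vertical_fov" (degrees; the focal length in pixels is half the picture's height over the tangent of half this angle, whatever the lens; pixels are square), "cx", "cy" (the principal point, pixels), "T" (4x4, takes a point from camera to world coordinates). Camera axes: x right, y down, z forward; pixel columns grow to the right and rows downward; lengths in m; the calibration is good to about 2 mm. A picture is of the moment at which its call begins. There is no depth.
- ticket.finish_job(): hands the job in, once; it reports no verdict.
The state is a dict: "time": time; "joint_positions": joint angles; "joint_vel": joint speeds; "joint_efforts": joint torques, N m; "eef_pos": TCP position; "eef_rot": TCP orientation; "ft_force": force on the tool from outside, world axes, zero at the start; "moment": the same for the moment, N m; "grip_width": finger opening in m.
Only numpy, scipy, OpenCV 4.12 (cv2) and the standard library are available. Lean on these libraries where they do the work, as an engineer would, in place of code of your own. Each camera call takes 0.05 s, during which the arm holds its last target.

## Working session

There is one attempt and no reset: what is moved stays moved. The work goes in short steps, Python scripts to look and compute and a shell command to move; the robot and the scene stay as the last step left them, time stands still between calls to the robot, and variables do not carry over. Pictures are saved under pics/ and viewed, and the job is handed in when it is done.

```bash
mkdir -p pics; python3 - <<'E'
from plant import readout, imaging, robot
import cv2, numpy as np
print(readout.read_state()); print(robot.tcp_to_tips, [a for a in dir(robot) if a[0]!='_'])
for n in ("scene","top","wrist"):
    c=imaging.read_camera(n); cv2.imwrite(f"pics/{n}0.png",c["img"][:,:,::-1]); print(n,c["vertical_fov"],c["cx"],c["cy"],np.round(c["T"],4).tolist())
E
```

```text
{'time': 0.0, 'joint_positions': array([ 1.14394642e+00,  3.59495176e-01,  1.51138772e+00, -1.76585992e-05,
        1.27252042e+00, -1.15095452e-01]), 'joint_vel': array([-0.00043582,  0.00137227,  0.00076661,  0.00021466,  0.00113345,
        0.0003759 ]), 'joint_efforts': array([-8.78969913e-04, -5.15363109e+01, -2.70731896e+01,  6.71786768e-02,
        3.48150730e-02, -1.18938237e-04]), 'eef_pos': array([0.18375408, 0.57042711, 0.2045325 ]), 'eef_rot': array([-3.13979204e+00, -1.91180788e-04,  2.82984323e+00]), 'ft_force': array([-0.05255979, -0.31193027, -0.16064352]), 'moment': array([-0.05209252,  0.00697353,  0.00619668]), 'grip_width': 0.08773246654967544}
0.022 ['IKError', 'tcp_to_tips']
scene 54.75677410303286 257.80198636839174 191.17802136691944 [[0.8062, 0.3288, -0.4918, 1.123], [0.5916, -0.4497, 0.6692, -0.7066], [-0.0011, -0.8305, -0.5571, 0.7317], [0.0, 0.0, 0.0, 1.0]]
top 44.06597743815981 259.69737761402735 186.84996775536575 [[-0.0274, -0.9835, 0.179, 0.2657], [-0.9996, 0.0268, -0.0056, 0.0788], [0.0007, -0.1791, -0.9838, 1.7513], [0.0, 0.0, 0.0, 1.0]]
wrist 61.793962724506876 255.32282643359167 191.0084019381428 [[0.3074, 0.912, 0.2718, 0.1082], [0.9516, -0.2938, -0.0903, 0.5939], [-0.0025, 0.2864, -0.9581, 0.3835], [0.0, 0.0, 0.0, 1.0]]
```

```bash
python3 - <<'E'
import cv2
for n in ("scene","top"):
    i=cv2.imread(f"pics/{n}0.png"); cv2.imwrite(f"pics/{n}0b.png",cv2.resize(i,(800,600),interpolation=cv2.INTER_CUBIC))
E
```

```text
(no output)
```

View pics/scene0b.png

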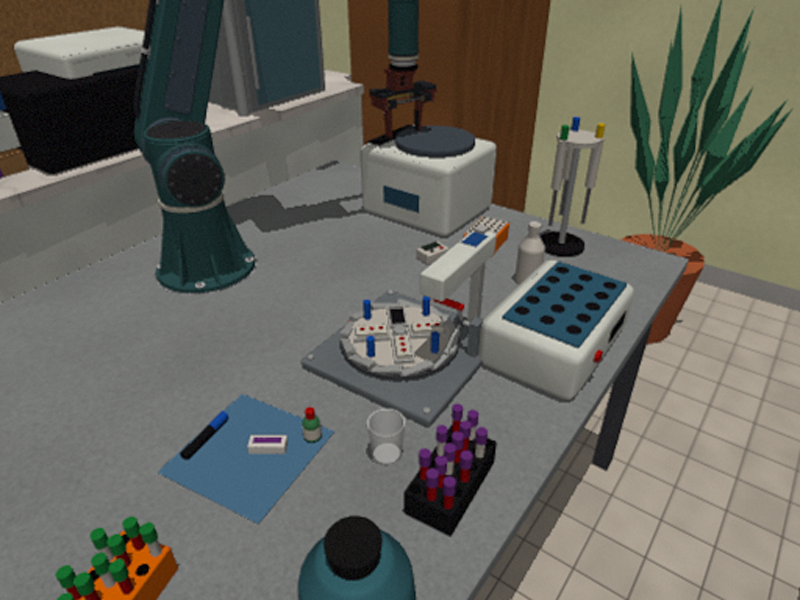

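View pics/top0b.png

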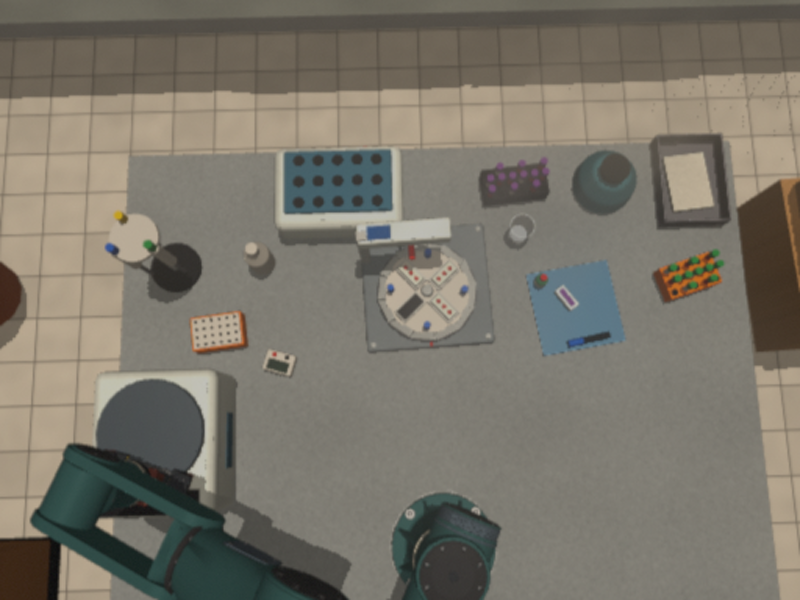

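The top view shows the station at about (428,288), its empty pocket at (410,306), the mat at (575,308), the cassette at (567,297) and the red handle at (411,252). I'll zoom in on these.

```bash
python3 - <<'E'
import cv2
i=cv2.imread("pics/top0.png"); cv2.imwrite("pics/top_c.png",cv2.resize(i[130:240,220:330],(770,770//1),interpolation=cv2.INTER_CUBIC)[:600] if 0 else cv2.resize(i[130:230,222:322],(600,600),interpolation=cv2.INTER_CUBIC))
cv2.imwrite("pics/top_m.png",cv2.resize(i[160:232,330:405],(625,600),interpolation=cv2.INTER_CUBIC))
i=cv2.imread("pics/scene0.png"); cv2.imwrite("pics/sc_c.png",cv2.resize(i[135:275,190:330],(600,600),interpolation=cv2.INTER_CUBIC))
cv2.imwrite("pics/sc_m.png",cv2.resize(i[245:340,95:220],(789,600),interpolation=cv2.INTER_CUBIC))
E
```

```text
(no output)
```

View pics/top_c.png

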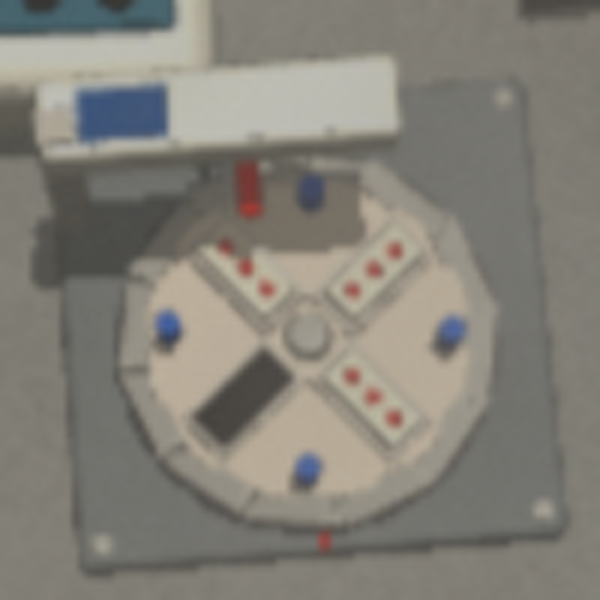

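View pics/sc_c.png

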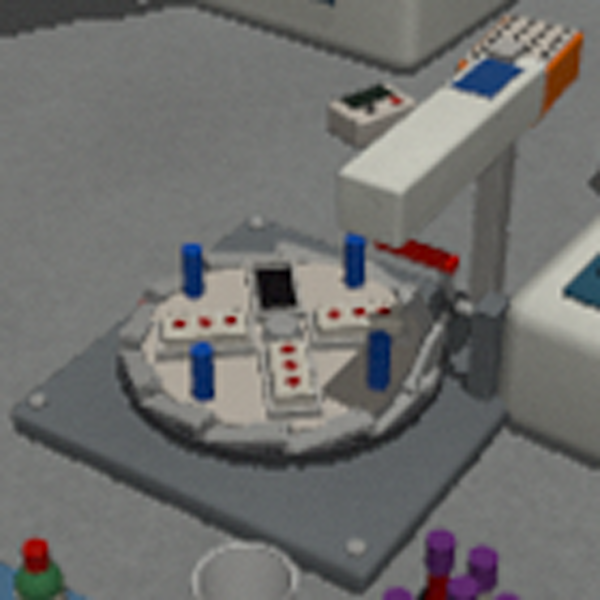

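View pics/top_m.png

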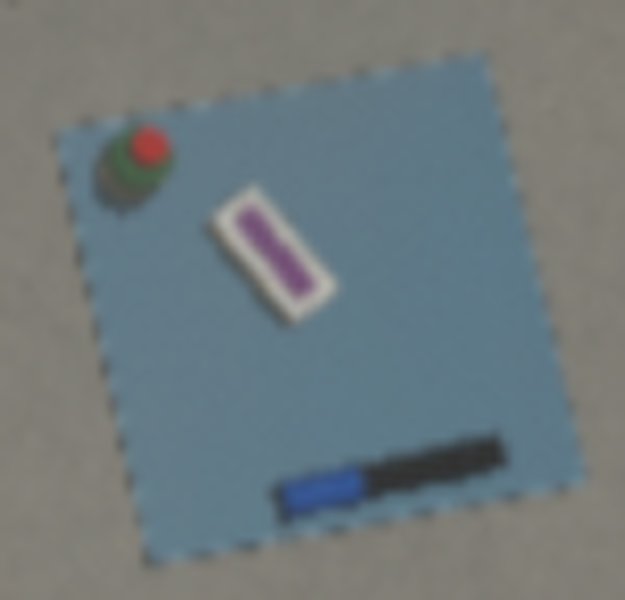

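View pics/sc_m.png

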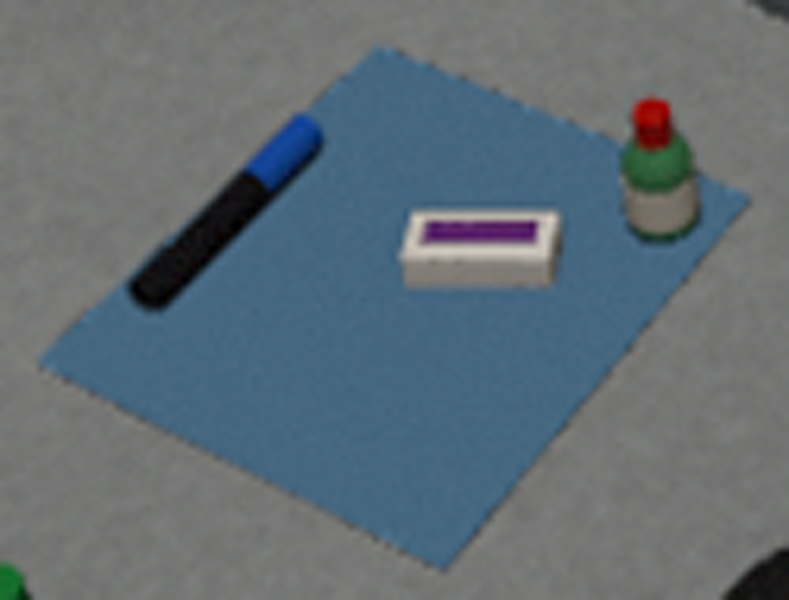

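```bash
cat > h.py <<'E'
import numpy as np, cv2
from scipy.optimize import least_squares
from scipy.spatial.transform import Rotation as R
from plant import readout, imaging, robot
def cam(n):
    return imaging.read_camera(n)
def proj(c,P):
    P=np.atleast_2d(P); T=np.array(c["T"]); Q=(P-T[:3,3])@T[:3,:3]
    f=192/np.tan(np.radians(c["vertical_fov"])/2)
    return np.c_[c["cx"]+f*Q[:,0]/Q[:,2], c["cy"]+f*Q[:,1]/Q[:,2]]
def unz(c,px,z):
    px=np.atleast_2d(px).astype(float); T=np.array(c["T"]); f=192/np.tan(np.radians(c["vertical_fov"])/2)
    d=np.c_[(px[:,0]-c["cx"])/f,(px[:,1]-c["cy"])/f,np.ones(len(px))]@T[:3,:3].T
    return T[:3,3]+d*((z-T[2,3])/d[:,2])[:,None]
def full(x,y,s,o): # crop px -> image px
    return np.array([(x+.5)/s-.5+o[0],(y+.5)/s-.5+o[1]])
def rz(a): c,s=np.cos(a),np.sin(a); return np.array([[c,-s,0],[s,c,0],[0,0,1]])
E
python3 - <<'E'
from h import *
ct,cs=cam("top"),cam("scene")
a=lambda x,y:full(x,y,6,(222,130)); b=lambda x,y:full(x,y,600/140,(190,135))
def post(k,q): 
    t=np.pi+np.pi/4+q+k*np.pi/2; return [.085*np.cos(t),.085*np.sin(t),.084]
def f(p):
    M=lambda P:(rz(p[2])@np.array(P))+[p[0],p[1],0]
    r=[]
    def add(c,P,px): r.append(proj(c,M(P))[0]-px)
    add(ct,[-.13,.15,.022],a(84,568)); add(ct,[-.13,-.15,.022],a(565,531)); add(ct,[.16,-.15,.022],a(520,80)); add(ct,[-.122,0,.022],a(325,541))
    add(cs,[-.13,-.15,.022],b(15,412)); add(cs,[.16,-.15,.022],b(362,580))
    for k,px in enumerate([(308,463),(453,325),(311,181),(168,321)]): add(ct,post(k,p[3]),a(*px))
    for k,px in enumerate([(192,246),(203,346),(379,334),(355,237)]): add(cs,post(k,p[3]),b(*px))
    return np.ravel(r)
s=least_squares(f,[.6,0,0,-.8],loss='soft_l1'); print("station",s.x); print(np.round(f(s.x).reshape(-1,2),1).tolist())
p=s.x; print("axis top hand", (rz(p[2])@[.066,.025,.128])+[p[0],p[1],0])
a=lambda x,y:full(x,y,600/72,(330,160)); b=lambda x,y:full(x,y,789/125,(95,245))
def g(q):
    M=lambda P:(rz(q[2])@np.array(P))+[q[0],q[1],0]
    L=[(.03,.013,.021),(.03,-.013,.021),(-.03,-.013,.021),(-.03,.013,.021)]
    r=[]
    for P,u,v in zip(L,[(258,186),(338-0,287),(295,325),(212,215)],[0]*4): pass
    # long axis from (235,200)end to (316,306)end
    for P,u in zip(L,[(212,215),(258,186),(338,287),(295,325)]): r.append(proj(ct,M(P))[0]-a(*u))
    for P,u in zip(L,[(560,212),(553,260),(403,259),(413,211)]): r.append(proj(cs,M(P))[0]-b(*u))
    return np.ravel(r)
for y0 in (0.5,2,-1,-2.5):
    s=least_squares(g,[.55,-.25,y0]); print(s.cost,s.x)
ct_=unz(ct,[a(135,175),a(275,498),a(508,455)],0.0); print(ct_)
c2=unz(cs,[b(660,235),b(155,300),b(320,135)],0.003);print(c2)
E
```

```text
station [ 0.58051083  0.02021111  0.04893085 -0.87777586]
[[-0.8, 0.2], [0.8, 0.1], [0.8, -1.1], [-0.2, -0.6], [-1.7, -1.3], [0.6, -1.3], [0.1, 0.1], [0.0, -0.0], [0.2, 0.4], [-0.0, -0.1], [0.0, 0.1], [-0.2, 0.2], [0.4, 0.2], [0.1, -0.1]]
axis top hand [0.64520905 0.04840933 0.128     ]
1.5900520893381946 [ 0.56032858 -0.31248652  0.62299259]
1.5900520893379506 [ 0.56032858 -0.31248652  0.62299257]
1.5900520893380004 [ 0.56032858 -0.31248652  0.62299257]
1.5900520893381147 [ 0.56032858 -0.31248652 -5.66019272]
[[ 0.59952915 -0.25546009  0.        ]
 [ 0.4516441  -0.30895683  0.        ]
 [ 0.46802305 -0.41404799  0.        ]]
[[ 0.60623124 -0.26009271  0.003     ]
 [ 0.46784466 -0.40359108  0.003     ]
 [ 0.4488107  -0.30526153  0.003     ]]
```

```bash
cat >> h.py <<'E'
def to(pos,Rt,st=None):
    s=st or readout.read_state(); R0=R.from_euler('xyz',s["eef_rot"])
    sh=R0.inv().apply(np.array(pos)-s["eef_pos"]); w=(R0.inv()*Rt).as_rotvec()
    print("shift",np.round(sh,4).tolist(),"rot",np.round(w,3).tolist(),"rows>=",max(np.linalg.norm(sh)/.0625,np.degrees(np.linalg.norm(w))/10.7).round(1)); return sh,w
def down(yaw,tilt=0.):  # tool pointing down; x axis world at yaw; tilt>0: tool leans back to the robot (fingers point along -toolx)
    return R.from_euler('z',yaw)*R.from_euler('x',np.pi)*R.from_euler('y',-tilt)
ST=np.array([0.5805,0.0202,0.0489]) # station x y yaw
def S(P): return rz(ST[2])@np.array(P)+[ST[0],ST[1],0]
def show():
    s=readout.read_state(); print({k:np.round(v,4).tolist() for k,v in s.items() if k in('time','eef_pos','eef_rot','ft_force','grip_width','joint_positions')})
E
python3 - <<'E'
from h import *
print(down(3.19,.5).as_matrix().round(2))
to(S([-.06,0,.30]),down(np.pi+ST[2]))
E
```

```text
[[-0.88 -0.05  0.48]
 [-0.04  1.    0.02]
 [-0.48  0.   -0.88]]
shift [-0.4902, -0.4236, -0.0948] rot [-0.001, -0.0, -0.361] rows>= 10.5
```

```bash
python3 -m pendant '[[[0,0,-0.06],[0,0,0]],[[0,0,-0.095],[0,0,0]],[[-0.49,-0.424,-0.095],[0,0,-0.361]],[[-0.49,-0.424,-0.095],[0,0,-0.361]],[[-0.49,-0.424,-0.095],[0,0,-0.361]],[[-0.49,-0.424,-0.095],[0,0,-0.361]],[[-0.49,-0.424,-0.095],[0,0,-0.361]],[[-0.49,-0.424,-0.095],[0,0,-0.361]],[[-0.49,-0.424,-0.095],[0,0,-0.361]],[[-0.49,-0.424,-0.095],[0,0,-0.361]],[[-0.49,-0.424,-0.095],[0,0,-0.361]],[[-0.49,-0.424,-0.095],[0,0,-0.361]],[[-0.49,-0.424,-0.095],[0,0,-0.361]],[[-0.49,-0.424,-0.095],[0,0,-0.361]],[[-0.49,-0.424,-0.095],[0,0,-0.361]],[[-0.49,-0.424,-0.095],[0,0,-0.361]]]' 110
python3 - <<'E'
from h import *
show()
c=cam("wrist"); cv2.imwrite("pics/w1.png",c["img"][:,:,::-1]); cv2.imwrite("pics/w1b.png",cv2.resize(c["img"][:,:,::-1],(800,600),interpolation=cv2.INTER_CUBIC))
import pickle; pickle.dump(c,open("w1.pkl","wb"))
E
```

```text
time: 2.25
eef_pos: [0.5196, 0.0183, 0.3004]
eef_rot: [3.141, -0.0, -3.091]
ft_force: [-0.1, 1.6, -0.4]
grip_width: 0.0501
{'time': 2.25, 'joint_positions': [-0.0978, 0.1663, 1.5409, 0.0002, 1.4347, -1.7193], 'eef_pos': [0.5196, 0.0183, 0.3004], 'eef_rot': [3.1414, -0.0003, -3.0909], 'ft_force': [-0.1035, 1.5883, -0.3735], 'grip_width': 0.0501}
```

View pics/w1b.png

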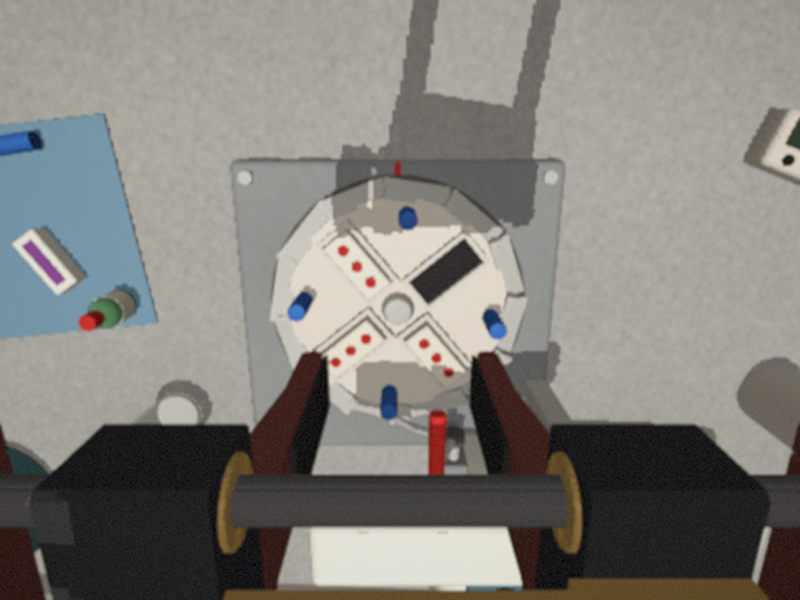

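The wrist view shows the plate's robot-side corners at (233,162) and (563,160), the loading mark at (397,168), post tops near (407,220), (297,311), (497,331) and (389,411), and the handle end at (438,418). I'll fit these together with the top view.

```bash
python3 - <<'E'
from h import *
import pickle
c=pickle.load(open("w1.pkl","rb"))
i=c["img"][:,:,::-1]
cv2.imwrite("pics/w1c.png",cv2.resize(i[90:280,140:370],(726,600),interpolation=cv2.INTER_CUBIC))
w=lambda x,y:full(x,y,800/512,(0,0))
def post(k,q): 
    t=np.pi+np.pi/4+q+k*np.pi/2; return [.085*np.cos(t),.085*np.sin(t),.084]
def f(p):
    M=lambda P:(rz(p[2])@np.array(P))+[p[0],p[1],0]
    r=[]
    def add(P,px): r.append(proj(c,M(P))[0]-px)
    add([-.13,-.15,.022],w(233,161)); add([-.13,.15,.022],w(563,160)); add([-.122,0,.022],w(397,169))
    for k,px in enumerate([(407,220),(297,312),(389,412),(497,332)]): add(post(k,p[3]),w(*px))
    return np.ravel(r)
s=least_squares(f,[.58,0.02,0.05,-.85]); print(s.x,np.round(f(s.x).reshape(-1,2),1).tolist())
print("handle", unz(c,[w(438,419)],.128), "pred end", S([.058,.025,.128]))
k=[w(x,y) for x,y in [(14,240),(37,229),(84,270),(60,294)]]; print(unz(c,k,.021), unz(c,k,.021).mean(0))
E
```

```text
[ 0.57899214  0.01861013  0.05203946 -0.88405489] [[-3.9, -0.7], [3.3, -0.5], [0.3, -0.0], [0.6, 0.7], [-0.8, 0.8], [-0.4, 0.7], [0.9, -0.1]]
handle [[0.6422283  0.05376082 0.128     ]] pred end [0.63720866 0.04800519 0.128     ]
[[ 0.53832552 -0.3379015   0.021     ]
 [ 0.52700062 -0.31510981  0.021     ]
 [ 0.56369426 -0.27706169  0.021     ]
 [ 0.58846712 -0.30293014  0.021     ]] [ 0.55437188 -0.30825078  0.021     ]
```

View pics/w1c.png

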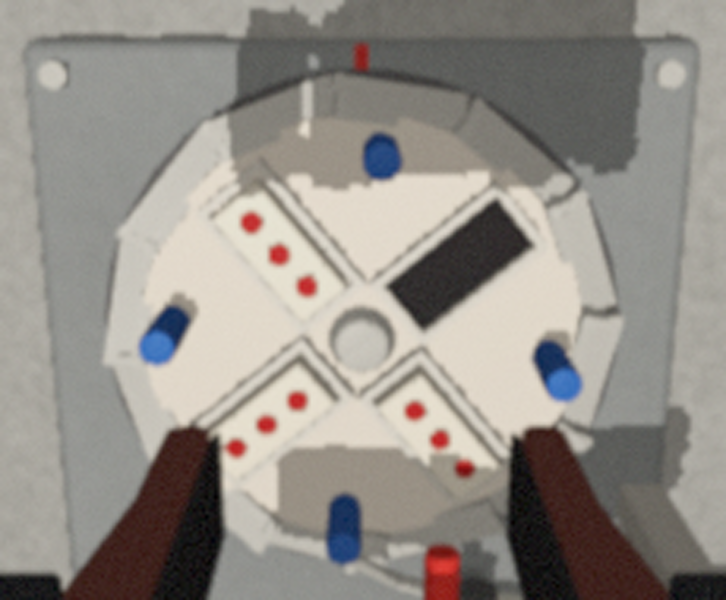

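```bash
cat >> h.py <<'E'
K1=dict(top=0.,scene=0.,wrist=0.)
def projd(c,P,k):
    P=np.atleast_2d(P); T=np.array(c["T"]); Q=(P-T[:3,3])@T[:3,:3]; f=192/np.tan(np.radians(c["vertical_fov"])/2)
    n=Q[:,:2]/Q[:,2:]; n=n*(1+k*(n**2).sum(1))[:,None]
    return n*f+[c["cx"],c["cy"]]
def unzd(c,px,z,k):
    px=np.atleast_2d(px).astype(float); f=192/np.tan(np.radians(c["vertical_fov"])/2)
    K=np.array([[f,0,c["cx"]],[0,f,c["cy"]],[0,0,1]])
    u=cv2.undistortPoints(px[:,None],K,np.array([k,0,0,0,0.]),P=K)[:,0]
    return unz(c,u,z)
E
python3 - <<'E'
from h import *
import pickle
ct,cs=cam("top"),cam("scene"); cw=pickle.load(open("w1.pkl","rb"))
a=lambda x,y:full(x,y,6,(222,130)); b=lambda x,y:full(x,y,600/140,(190,135)); w=lambda x,y:full(x,y,726/230,(140,90)); wf=lambda x,y:full(x,y,800/512,(0,0))
am=lambda x,y:full(x,y,600/72,(330,160)); bm=lambda x,y:full(x,y,789/125,(95,245))
def post(k,q): 
    t=np.pi+np.pi/4+q+k*np.pi/2; return [.085*np.cos(t),.085*np.sin(t),.084]
L=[(.03,.013,.021),(.03,-.013,.021),(-.03,-.013,.021),(-.03,.013,.021)]
def f(p):
    kt,ks,kw=p[7:10]; ow=np.r_[p[10:12],0]; os=np.r_[p[12:14],0]
    M=lambda P:(rz(p[2])@np.array(P))+[p[0],p[1],0]
    N=lambda P:(rz(p[6])@np.array(P))+[p[4],p[5],0]
    r=[]
    T=lambda P,px,s=1: r.append(s*(projd(ct,P,kt)[0]-px)); C=lambda P,px,s=1: r.append(s*(projd(cs,np.array(P)+os,ks)[0]-px)); W=lambda P,px,s=1: r.append(s*(projd(cw,np.array(P)+ow,kw)[0]-px))
    T(M([-.13,.15,.022]),a(84,568),.5);T(M([-.13,-.15,.022]),a(565,531),.5);T(M([.16,-.15,.022]),a(520,80),.5);T(M([-.122,0,.022]),a(325,541))
    C(M([-.13,-.15,.022]),b(15,412),.5);C(M([.16,-.15,.022]),b(362,580),.5)
    for k,px in enumerate([(308,463),(453,325),(311,181),(168,321)]): T(M(post(k,p[3])),a(*px))
    for k,px in enumerate([(192,246),(203,346),(379,334),(355,237)]): C(M(post(k,p[3])),b(*px))
    W(M([-.13,-.15,.022]),w(27,40));W(M([-.13,.15,.022]),w(697,40));W(M([-.122,0,.022]),w(362,56))
    for k,px in enumerate([(383,160),(156,347),(344,548),(563,384)]): W(M(post(k,p[3])),w(*px))
    for P,u in zip(L,[(212,215),(258,186),(338,287),(295,325)]): T(N(P),am(*u))
    for P,u in zip(L,[(560,212),(553,260),(403,259),(413,211)]): C(N(P),bm(*u))
    for P,u in zip(L,[(84,270),(60,294),(14,240),(37,229)]): W(N(P),wf(*u),.6)
    r.append(p[7:10]*3); r.append(p[10:]/.002)
    return np.concatenate([np.ravel(x) for x in r])
s=least_squares(f,[.58,0.02,0.05,-.87,.56,-.31,.62,0,0,0,0,0,0,0],loss='soft_l1'); print(s.x.round(4).tolist(),s.cost); print(np.round(f(s.x)[:-7].reshape(-1,2),1).tolist())
p=s.x
print("handle end seen", unzd(cw,[w(442,560)],.128,p[9]), "pred", rz(p[2])@[.058,.025,.128]+[p[0],p[1],0])
E
```

```text
[0.5799, 0.0198, 0.0499, -0.8806, 0.5586, -0.3148, 0.6349, -0.1585, -0.0489, -0.0432, -0.0019, -0.0012, 0.0016, -0.0] 12.324339080156879
[[-0.3, 0.2], [0.4, 0.1], [0.4, -0.4], [-0.1, -0.5], [-0.7, -0.6], [0.4, -0.6], [0.2, 0.3], [0.1, 0.1], [0.3, 0.6], [0.1, -0.0], [0.2, 0.3], [-0.0, 0.4], [0.6, 0.4], [0.3, 0.1], [-2.1, -0.4], [2.3, -0.3], [0.0, 0.1], [-0.2, 0.2], [0.0, 0.1], [-0.2, 0.2], [0.7, 0.1], [-0.1, 0.4], [-0.3, -0.4], [0.3, -0.0], [0.2, -0.3], [-0.1, -0.5], [-0.7, -0.3], [-0.7, -0.3], [-0.1, -0.4], [-1.6, 3.7], [0.4, -0.0], [1.5, 1.3], [-0.1, -0.4]]
handle end seen [[0.64127871 0.05321341 0.128     ]] pred [0.63663035 0.04761678 0.128     ]
```

```bash
sed -i 's/^ST=.*/ST=np.array([0.5799,0.0198,0.0499])/' h.py; python3 - <<'E'
from h import *
Rt=down(np.pi+ST[2],.5); z=Rt.as_matrix()[:,2]
c=S([.064,.028,.130]); T=c-.014*z
to(T-.11*z,Rt); to(T,Rt)
E
```

```text
shift [-0.0645, 0.0267, 0.0618] rot [0.0, -0.5, 0.001] rows>= 2.7
shift [-0.1172, 0.0267, 0.1583] rot [0.0, -0.5, 0.001] rows>= 3.2
```

```bash
python3 -m pendant '[[[-0.03,0.013,0.03],[0,-0.18,0]],[[-0.06,0.0267,0.05],[0,-0.35,0]],[[-0.0645,0.0267,0.062],[0,-0.5,0]],[[-0.0645,0.0267,0.062],[0,-0.5,0]],[[-0.0645,0.0267,0.062],[0,-0.5,0]],[[-0.082,0.0267,0.094],[0,-0.5,0]],[[-0.1,0.0267,0.127],[0,-0.5,0]],[[-0.1,0.0267,0.127],[0,-0.5,0]]]' 110
python3 - <<'E'
from h import *
show()
for n in("wrist","scene"):
    c=cam(n); i=c["img"][:,:,::-1]
    if n=="scene": i=i[100:250,190:340]; 
    cv2.imwrite(f"pics/{n}2.png",cv2.resize(i,(800,600) if n=="wrist" else (600,600),interpolation=cv2.INTER_CUBIC))
E
```

```text
time: 3.4
eef_pos: [0.6219, 0.0486, 0.1732]
eef_rot: [3.141, 0.499, -3.092]
ft_force: [-0.2, -0.1, -0.0]
grip_width: 0.0502
{'time': 3.4, 'joint_positions': [-0.0692, 0.2231, 1.9535, 0.1249, 0.4724, -1.7862], 'eef_pos': [0.6219, 0.0486, 0.1732], 'eef_rot': [3.1414, 0.4987, -3.0924], 'ft_force': [-0.2176, -0.0508, -0.0189], 'grip_width': 0.0502}
```

View pics/wrist2.png

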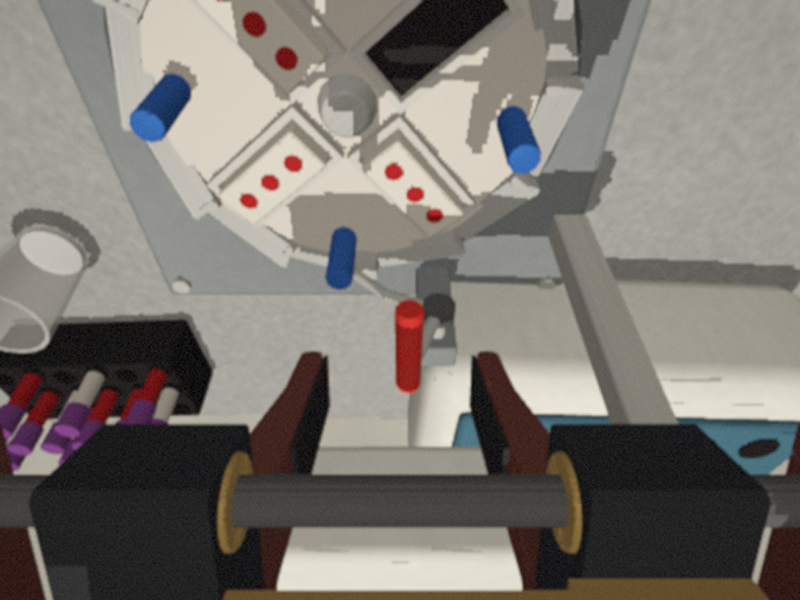

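View pics/scene2.png

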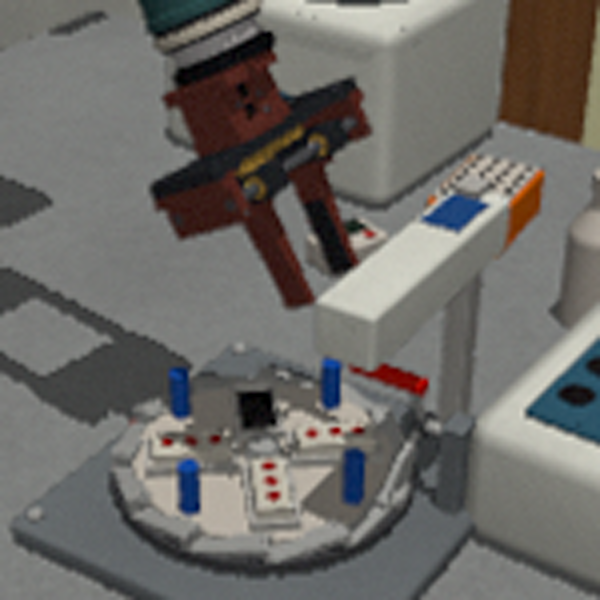

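The handle (end at (410,310)) lies between the fingertips (x 315 and 487), and the hand is clear of the reader bar. I'll go in and push toward +y.

```bash
python3 - <<'E'
from h import *
Rt=down(np.pi+ST[2],.5); z=Rt.as_matrix()[:,2]
T=S([.064,.028,.130])-.014*z
to(T,Rt)
to(S([.064,.028+.065,.134])-.014*z,Rt)
E
```

```text
shift [0.0031, 0.0013, 0.0357] rot [-0.0, 0.001, -0.0] rows>= 0.6
shift [0.0012, 0.0663, 0.0322] rot [-0.0, 0.001, -0.0] rows>= 1.2
```

```bash
python3 -m pendant '[[[0.003,0.001,0.018],[0,0,0]],[[0.003,0.001,0.0355],[0,0,0]],[[0.003,0.001,0.0355],[0,0,0]],[[0.003,0.015,0.035],[0,0,0]],[[0.003,0.024,0.034],[0,0,0]],[[0.003,0.032,0.033],[0,0,0]],[[0.002,0.040,0.033],[0,0,0]],[[0.002,0.048,0.033],[0,0,0]],[[0.002,0.055,0.033],[0,0,0]],[[0.002,0.062,0.033],[0,0,0]],[[0.002,0.062,0.033],[0,0,0]],[[0.002,0.062,0.033],[0,0,0]]]'
python3 - <<'E'
from h import *
show()
for n in("wrist","scene"):
    c=cam(n); i=c["img"][:,:,::-1]
    if n=="scene": i=i[100:250,190:340]; 
    cv2.imwrite(f"pics/{n}3.png",cv2.resize(i,(800,600) if n=="wrist" else (600,600),interpolation=cv2.INTER_CUBIC))
E
```

```text
time: 5.0
eef_pos: [0.6299, 0.1114, 0.1434]
eef_rot: [-3.141, 0.5, -3.092]
ft_force: [0.5, 0.8, -0.4]
grip_width: 0.0502
{'time': 5.0, 'joint_positions': [0.0748, 0.2933, 1.9514, -0.0319, 0.3973, -1.5192], 'eef_pos': [0.6299, 0.1114, 0.1434], 'eef_rot': [-3.1414, 0.4999, -3.0921], 'ft_force': [0.4636, 0.7816, -0.3644], 'grip_width': 0.0502}
```

View pics/wrist3.png

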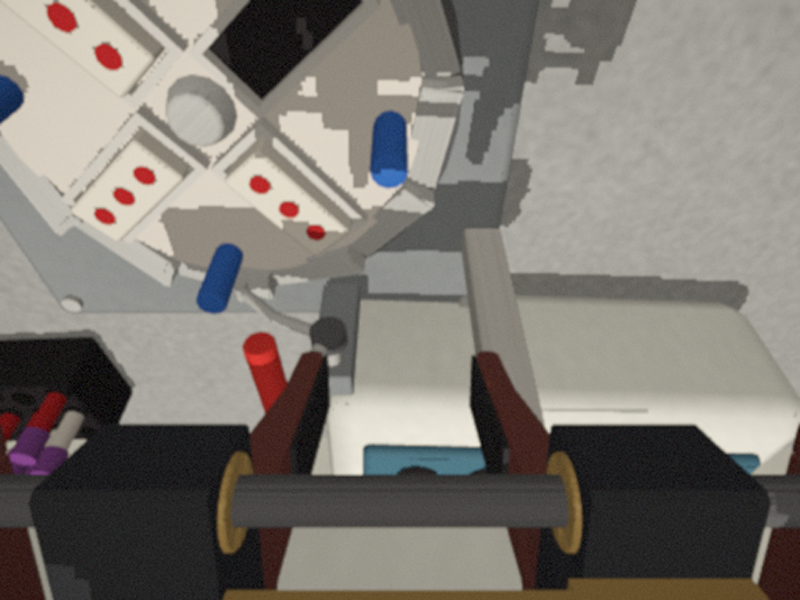

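View pics/scene3.png

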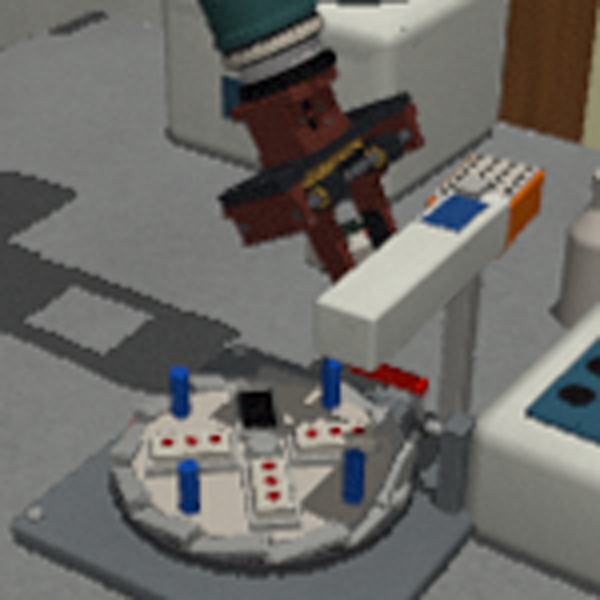

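The finger passed by without moving the handle: it still sits at wrist (260,345), partly hidden by the left finger, and the scene view is unchanged. I'll triangulate the handle.

```bash
python3 - <<'E'
from h import *
import pickle
cw,cs=cam("wrist"),cam("scene"); c1=pickle.load(open("w1.pkl","rb"))
pickle.dump(cw,open("w3.pkl","wb"))
i=cs["img"][:,:,::-1][175:215,265:315]; cv2.imwrite("pics/sc_h.png",cv2.resize(i,(750,600),interpolation=cv2.INTER_CUBIC))
i=cw["img"][:,:,::-1][190:290,120:245]; cv2.imwrite("pics/w_h.png",cv2.resize(i,(750,600),interpolation=cv2.INTER_CUBIC))
st=readout.read_state(); Rt=R.from_euler('xyz',st["eef_rot"]).as_matrix()
print("tip pts proj", (proj(cw,[st["eef_pos"]+Rt@np.array([0,s*.0316,.022]) for s in(-1,1)])*800/512).round())
print("pred end in w3/w1 (800)", (proj(cw,S([.058,.025,.128]))*800/512).round(),(proj(c1,S([.058,.025,.128]))*800/512).round(), "scene crop",(proj(cs,[S([.058,.025,.128]),S([.118,.025,.128])])-[265,175])*15)
print("post3 proj", (proj(cw,S([.085*np.cos(np.pi*1.75-.8806+np.pi),.085*np.sin(np.pi*1.75-.8806+np.pi),.084]))*800/512).round())
E
```

```text
tip pts proj [[328. 342.]
 [475. 342.]]
pred end in w3/w1 (800) [[248. 338.]] [[430. 412.]] scene crop [[173.5344815  253.95877509]
 [445.43720088 351.23887119]]
post3 proj [[392. 176.]]
```

View pics/w_h.png

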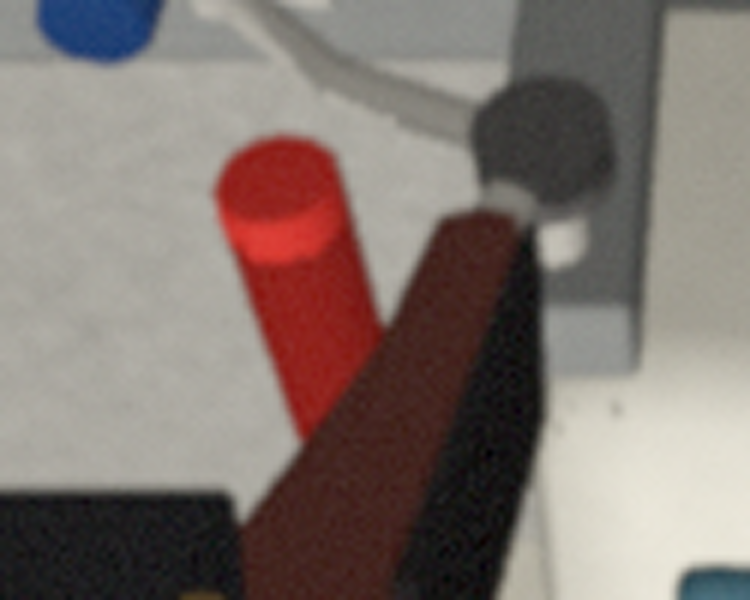

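View pics/sc_h.png

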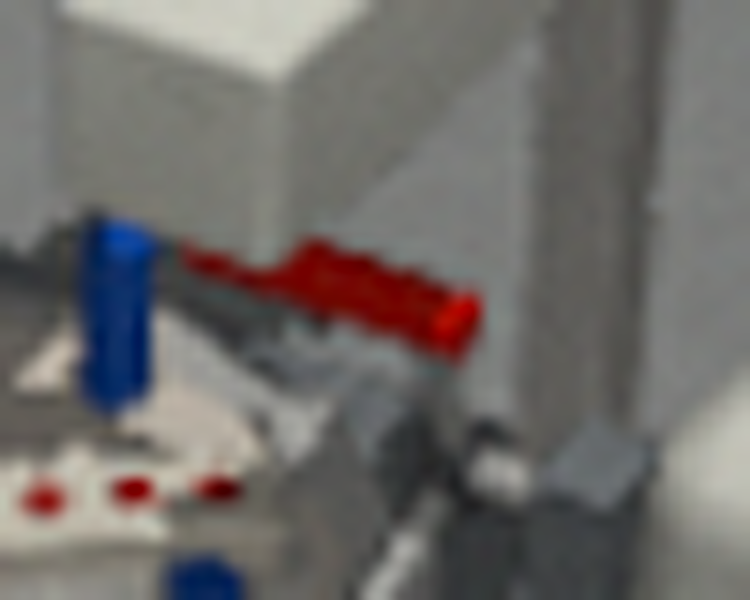

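```bash
python3 - <<'E'
from h import *
Rt=down(np.pi+ST[2],.55); z=Rt.as_matrix()[:,2]
for y,zz,d in((.03,.130,.055),(.03,.130,.004),(.03+.065,.133,.004)):
    to(S([.067,y,zz])-(d if d<.05 else .05+.004)*z,Rt)
E
```

```text
shift [-0.0019, -0.0587, -0.0362] rot [-0.001, -0.05, -0.001] rows>= 1.1
shift [-0.0044, -0.0587, 0.0138] rot [-0.001, -0.05, -0.001] rows>= 1.0
shift [-0.0058, 0.0063, 0.0111] rot [-0.001, -0.05, -0.001] rows>= 0.3
```

```bash
python3 -m pendant '[[[0,0,-0.04],[0,0,0]],[[-0.002,-0.0587,-0.036],[0,-0.05,0]],[[-0.002,-0.0587,-0.036],[0,-0.05,0]],[[-0.003,-0.0587,-0.01],[0,-0.05,0]],[[-0.0044,-0.0587,0.0138],[0,-0.05,0]],[[-0.0044,-0.0587,0.0138],[0,-0.05,0]],[[-0.0044,-0.05,0.0138],[0,-0.05,0]],[[-0.0044,-0.044,0.0135],[0,-0.05,0]],[[-0.0044,-0.038,0.013],[0,-0.05,0]],[[-0.0044,-0.032,0.012],[0,-0.05,0]]]'
python3 - <<'E'
from h import *
show()
for n in("wrist","scene"):
    c=cam(n); i=c["img"][:,:,::-1]
    if n=="scene": i=i[100:250,190:340]; 
    cv2.imwrite(f"pics/{n}4.png",cv2.resize(i,(800,600) if n=="wrist" else (600,600),interpolation=cv2.INTER_CUBIC))
E
```

```text
time: 6.45
eef_pos: [0.641, 0.0804, 0.1354]
eef_rot: [-3.142, 0.55, -3.092]
ft_force: [0.7, 1.2, -0.8]
grip_width: 0.0501
{'time': 6.45, 'joint_positions': [0.0028, 0.3089, 1.9948, 0.0852, 0.2891, -1.6922], 'eef_pos': [0.641, 0.0804, 0.1354], 'eef_rot': [-3.1415, 0.5503, -3.0922], 'ft_force': [0.6933, 1.1755, -0.7878], 'grip_width': 0.0501}
```

View pics/wrist4.png

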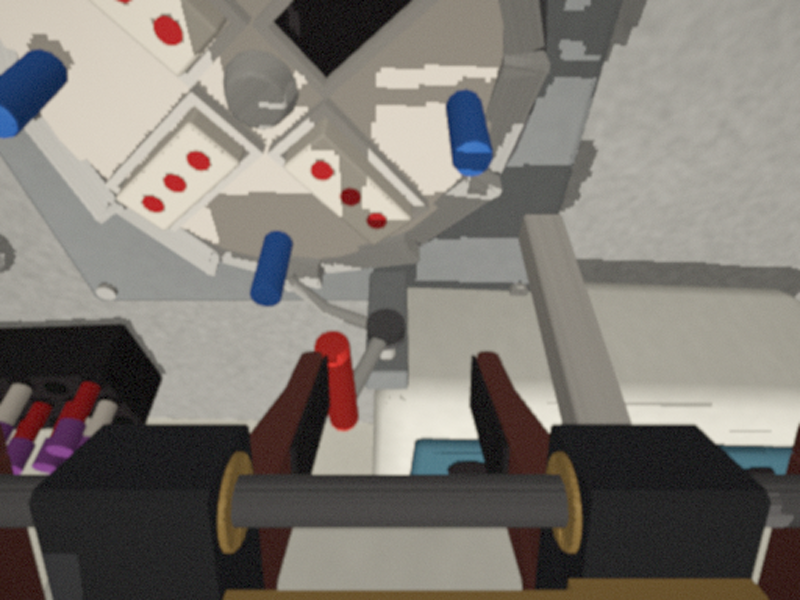

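View pics/scene4.png

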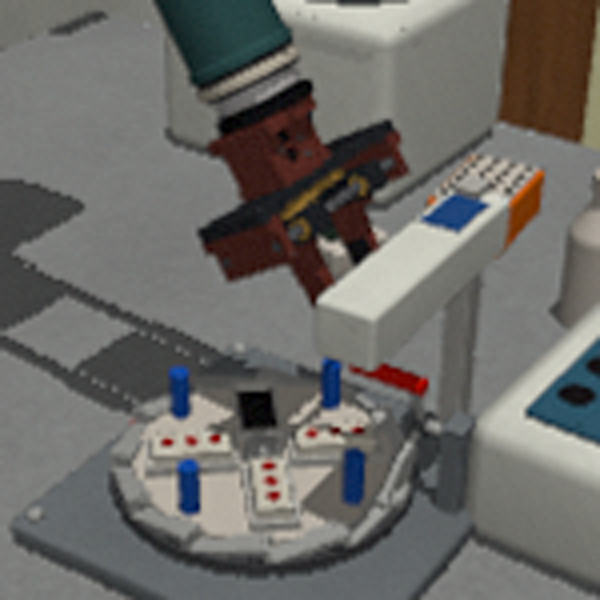

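The handle (332,345) is now touching the inside of the left finger. I'll keep pushing.

```bash
python3 -m pendant '[[[0,0.006,0],[0,0,0]],[[0,0.012,0],[0,0,0]],[[0,0.018,0],[0,0,0]],[[0,0.024,0],[0,0,0]],[[0,0.030,0],[0,0,0]],[[0,0.034,0],[0,0,0]],[[0,0.034,0],[0,0,0]],[[0,0.034,0],[0,0,0]],[[0,0.034,0],[0,0,0]]]'
python3 - <<'E'
from h import *
show()
for n in("wrist","scene"):
    c=cam(n); i=c["img"][:,:,::-1]
    if n=="scene": i=i[100:250,190:340]; 
    cv2.imwrite(f"pics/{n}5.png",cv2.resize(i,(800,600) if n=="wrist" else (600,600),interpolation=cv2.INTER_CUBIC))
E
```

```text
time: 7.68
eef_pos: [0.6394, 0.1137, 0.135]
eef_rot: [-3.141, 0.55, -3.093]
ft_force: [0.0, 0.1, 0.8]
grip_width: 0.0494
{'time': 7.675, 'joint_positions': [0.0795, 0.3155, 1.9845, -0.0557, 0.2923, -1.4915], 'eef_pos': [0.6394, 0.1137, 0.135], 'eef_rot': [-3.1415, 0.5499, -3.0925], 'ft_force': [0.0048, 0.1493, 0.8114], 'grip_width': 0.0494}
```

View pics/wrist5.png

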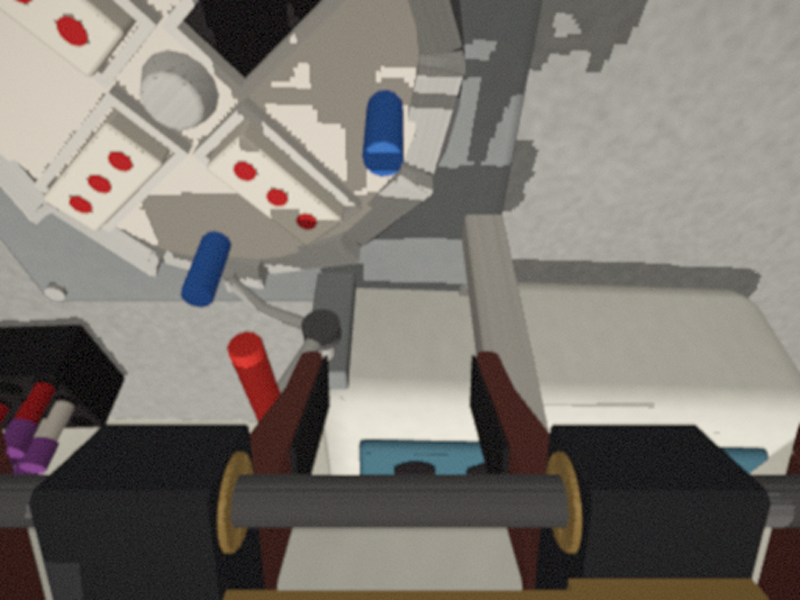

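View pics/scene5.png

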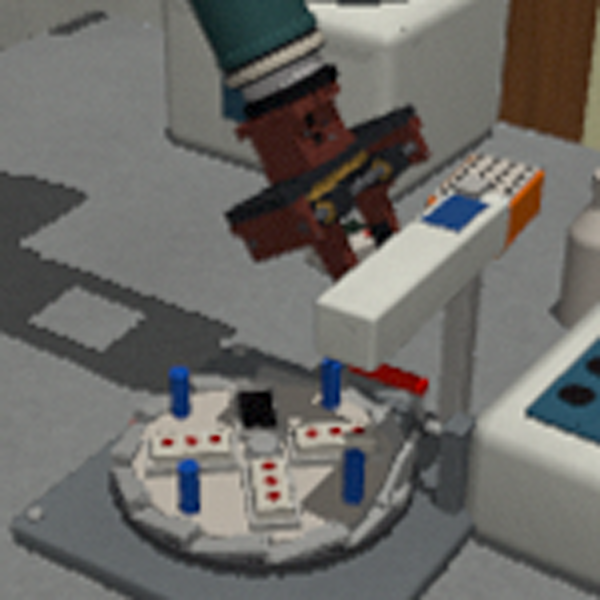

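```bash
python3 - <<'E'
from h import *
import pickle
c1=pickle.load(open("w1.pkl","rb")); c3=pickle.load(open("w3.pkl","rb")); cs=cam("scene")
p1=full(442,556,726/230,(140,90)); p3=full(280,180,6,(120,190))
f=lambda P:np.r_[proj(c1,P)[0]-p1,proj(c3,P)[0]-p3]
s=least_squares(f,[.64,.05,.13]); print(s.x,s.fun, rz(-ST[2])@(s.x-[ST[0],ST[1],0]))
print(proj(cs,s.x))
# check with post 3 (left +y post) top, w1 (563,384) ; w3 800-scale (389,178)
# wrist cam origin relative to tool
st=readout.read_state(); cw=cam("wrist"); Rt=R.from_euler('xyz',st["eef_rot"]).as_matrix()
print(Rt.T@(np.array(cw["T"])[:3,3]-st["eef_pos"]))
for n,c in(("w1",c1),("w3",c3)):
  for k,nm in((3,"L"),(0,"f")):
    t=np.pi*1.25-.8806+k*np.pi/2; print(n,nm,(proj(c,S([.085*np.cos(t),.085*np.sin(t),.084]))*800/512).round())
cv2.imwrite("pics/w5c.png",cv2.resize(cw["img"][:,:,::-1][190:290,120:245],(750,600),interpolation=cv2.INTER_CUBIC))
E
```

```text
[0.63827366 0.05247618 0.12910013] [-0.2940394  -0.27579183  0.15645194  0.15040752] [0.05993086 0.02972387 0.12910013]
[[277.98124331 191.06530066]]
[ 0.07969228 -0.00095185 -0.17943927]
w1 L [[499. 333.]]
w1 f [[409. 222.]]
w3 L [[392. 176.]]
w3 f [[ 109. -120.]]
```

View pics/w5c.png

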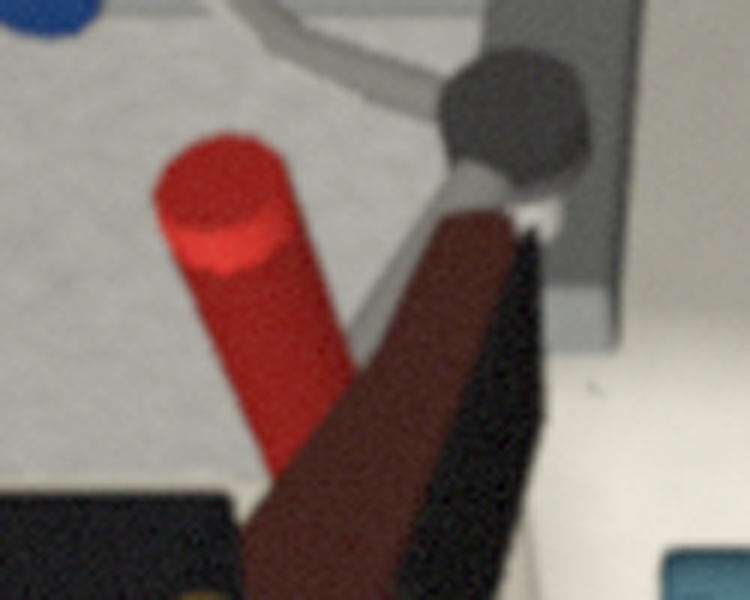

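```bash
python3 - <<'E'
from h import *
Rt=down(np.pi+ST[2],.55); z=Rt.as_matrix()[:,2]
for d in(.055,0.004):
    to(S([.068,.029,.129])-d*z,Rt)
cw=cam("wrist"); print(unz(cw,full(225,185,6,(120,190)),.129))
E
```

```text
shift [-0.0002, -0.0618, -0.0478] rot [-0.001, 0.0, -0.001] rows>= 1.3
shift [-0.0002, -0.0618, 0.0032] rot [-0.001, 0.0, -0.001] rows>= 1.0
[[0.63867539 0.05237497 0.129     ]]
```

```bash
python3 -m pendant '[[[0,0,-0.05],[0,0,0]],[[0,-0.0618,-0.048],[0,0,0]],[[0,-0.0618,-0.048],[0,0,0]],[[0,-0.0618,-0.02],[0,0,0]],[[0,-0.0618,0.003],[0,0,0]],[[0,-0.0618,0.003],[0,0,0]]]'
python3 -m pendant '[[[0,0,0],[0,0,0]],[[0,0,0],[0,0,0]],[[0,0,0],[0,0,0]],[[0,0,0],[0,0,0]],[[0,0,0],[0,0,0]]]' 200 4
python3 - <<'E'
from h import *
show()
for n in("wrist",):
    c=cam(n); i=c["img"][:,:,::-1]
    cv2.imwrite(f"pics/{n}6.png",cv2.resize(i,(800,600) if n=="wrist" else (600,600),interpolation=cv2.INTER_CUBIC))
E
```

```text
time: 8.68
eef_pos: [0.6436, 0.052, 0.131]
eef_rot: [3.141, 0.547, -3.093]
ft_force: [0.4, 0.3, -0.2]
grip_width: 0.05
time: 9.3
eef_pos: [0.644, 0.0522, 0.1327]
eef_rot: [-3.141, 0.55, -3.092]
ft_force: [0.5, -0.5, 0.3]
grip_width: 0.0192
{'time': 9.3, 'joint_positions': [-0.062, 0.313, 1.9986, 0.2052, 0.2882, -1.8628], 'eef_pos': [0.644, 0.0522, 0.1327], 'eef_rot': [-3.1414, 0.5502, -3.0922], 'ft_force': [0.5152, -0.5136, 0.2975], 'grip_width': 0.0192}
```

View pics/wrist6.png

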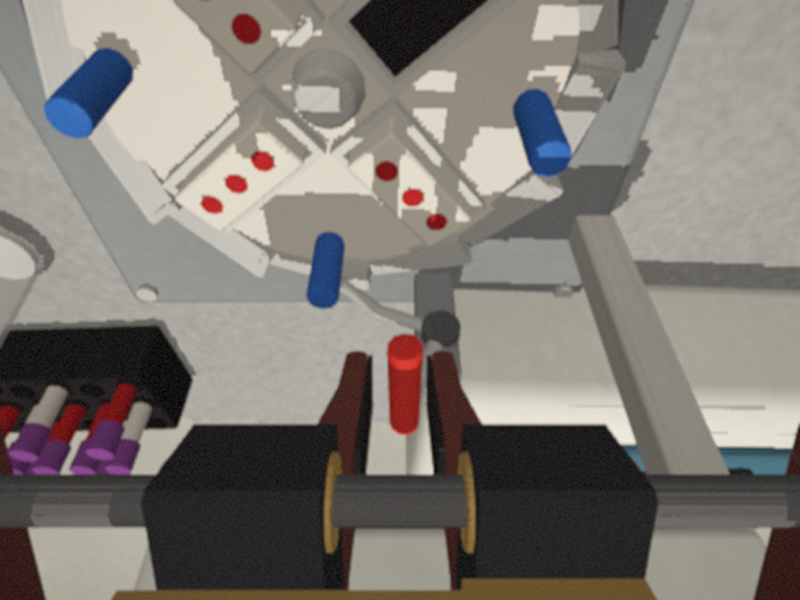

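The handle (405,350) is between the jaws; count 200 only closes to 19 mm. I'll close on it fully.

```bash
python3 -m pendant '[[[0,0,0],[0,0,0]],[[0,0,0],[0,0,0]],[[0,0,0],[0,0,0]],[[0,0,0],[0,0,0]]]' 255 4; python3 - <<'E'
from h import *
show()
E
```

```text
time: 9.85
eef_pos: [0.644, 0.0522, 0.1324]
eef_rot: [-3.141, 0.55, -3.092]
ft_force: [-0.6, -0.6, -0.6]
grip_width: 0.0004
{'time': 9.85, 'joint_positions': [-0.062, 0.3134, 1.9986, 0.2053, 0.2881, -1.8628], 'eef_pos': [0.644, 0.0522, 0.1324], 'eef_rot': [-3.1415, 0.5499, -3.0924], 'ft_force': [-0.6475, -0.6077, -0.6231], 'grip_width': 0.0004}
```

```bash
python3 - <<'E'
from h import *
c=cam("wrist"); i=c["img"][:,:,::-1]; cv2.imwrite("pics/w7.png",cv2.resize(i[190:300,190:330],(764,600),interpolation=cv2.INTER_CUBIC))
c=cam("scene"); i=c["img"][:,:,::-1]; cv2.imwrite("pics/s7.png",cv2.resize(i[130:230,230:330],(600,600),interpolation=cv2.INTER_CUBIC))
E
```

```text
(no output)
```

View pics/w7.png

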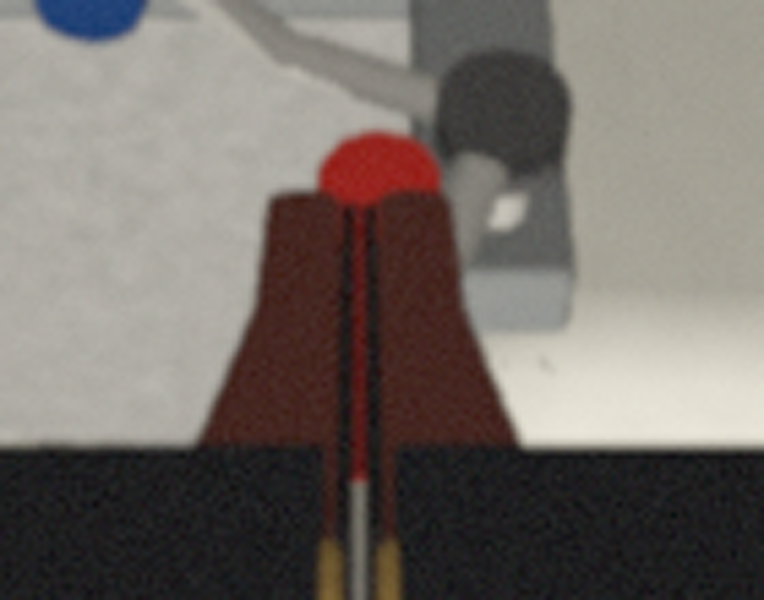

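View pics/s7.png

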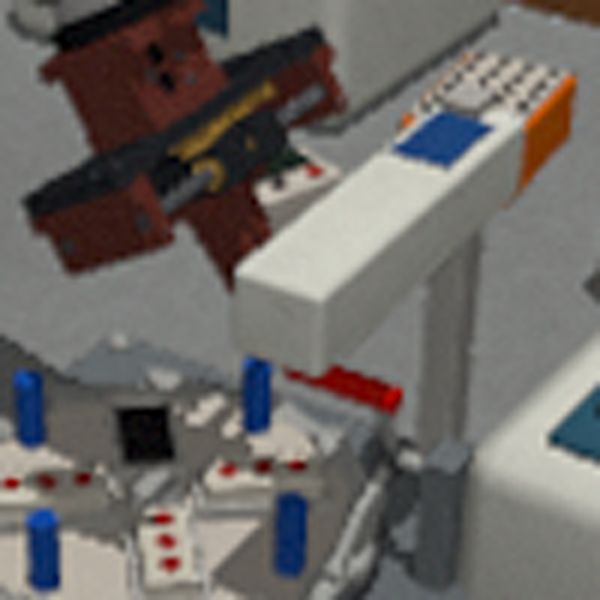

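```bash
python3 - <<'E'
from h import *
cw,cs=cam("wrist"),cam("scene"); st=readout.read_state(); Rt=R.from_euler('xyz',st["eef_rot"]).as_matrix()
T=lambda v: st["eef_pos"]+Rt@np.array(v)
for z in(0,.01,.022):
  for x in(-.01,0,.01):
    print(z,x,proj(cw,T([x,0,z])).round(0), ((proj(cs,T([x,0,z]))-[230,130])*6).round())
print("reader corners scene crop",((proj(cs,[S([.075,-.053,.19]),S([.075,-.053,.235]),S([.121,-.053,.19]),S([.121,-.053,.235]),S([.075,.147,.235])])-[230,130])*6).round().tolist())
print("handle", ((proj(cs,[S([.058,.03,.129]),S([.118,.03,.129])])-[230,130])*6).round().tolist())
c=cam("wrist"); i=c["img"][:,:,::-1]; cv2.imwrite("pics/w8.png",cv2.resize(i,(800,600),interpolation=cv2.INTER_CUBIC))
E
```

```text
0 -0.01 [[257. 247.]] [[313. 361.]]
0 0 [[257. 232.]] [[298. 365.]]
0 0.01 [[257. 217.]] [[282. 368.]]
0.01 -0.01 [[257. 240.]] [[322. 379.]]
0.01 0 [[257. 226.]] [[306. 383.]]
0.01 0.01 [[257. 211.]] [[291. 386.]]
0.022 -0.01 [[257. 232.]] [[332. 401.]]
0.022 0 [[257. 219.]] [[317. 404.]]
0.022 0.01 [[257. 205.]] [[301. 407.]]
reader corners scene crop [[225.0, 349.0], [227.0, 262.0], [315.0, 382.0], [319.0, 293.0], [442.0, 87.0]]
handle [[285.0, 365.0], [393.0, 404.0]]
```

View pics/w8.png

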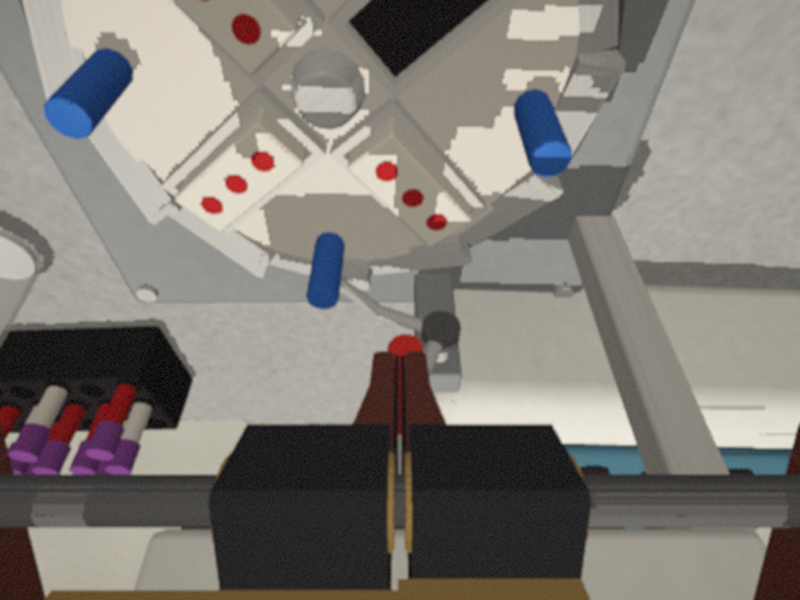

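```bash
python3 - <<'E'
from h import *
cs=cam("scene")
p=np.array([.6219,.0486,.1732]); Rt=R.from_euler('xyz',[3.1414,.4987,-3.0924]).as_matrix()
for s in(-1,1):
  for z in(0,.022): print(s,z,((proj(cs,p+Rt@np.array([0,s*.0318,z]))-[190,100])*4).round())
i=cv2.imread("pics/scene2.png"); cv2.imwrite("pics/s2z.png",cv2.resize(i[150:400,150:450],(720,600),interpolation=cv2.INTER_CUBIC))
E
```

```text
-1 0 [[308. 328.]]
-1 0.022 [[320. 355.]]
1 0 [[354. 289.]]
1 0.022 [[366. 316.]]
```

View pics/s2z.png

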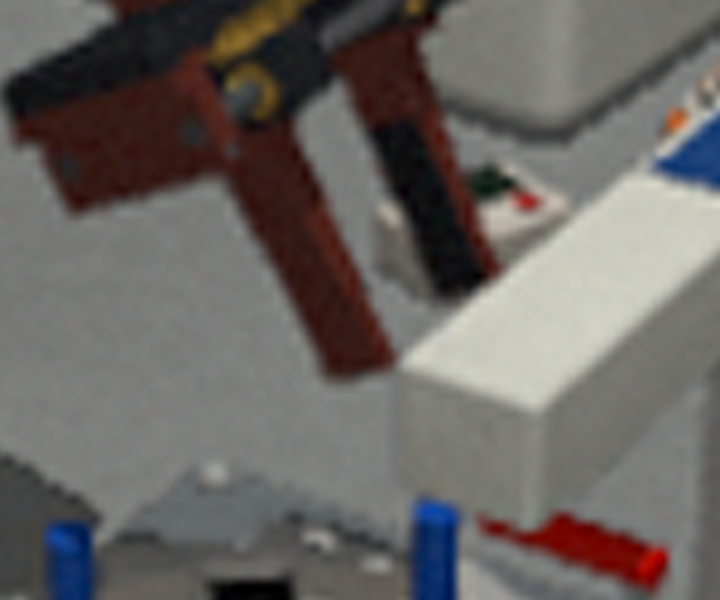

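```bash
python3 - <<'E'
from h import *
cw,cs=cam("wrist"),cam("scene"); st=readout.read_state(); R2=R.from_euler('xyz',st["eef_rot"]).as_matrix(); p2=st["eef_pos"]
p=np.array([.6219,.0486,.1732]); Rt=R.from_euler('xyz',[3.1414,.4987,-3.0924]).as_matrix()
ob=np.array([361,370])/9.6+[190+37.5,100+37.5]
for hw in(.006,.01,.0125):
  def f(d):
    a=proj(cs,p+Rt@np.array([d[0],-.0385+d[1],.022+d[2]]))[0]-ob
    b=proj(cw,p2+R2@np.array([d[0]+hw,d[1],.022+d[2]]))[0]-[255.9,225.7]
    return np.r_[a,b]
  s=least_squares(f,[0,0,-.03]); print(hw,s.x,s.fun)
E
```

```text
0.006 [ 0.00439476 -0.00053275 -0.03742457] [-2.84100147  2.46289452  0.51957085  0.52843058]
0.01 [ 0.00103827 -0.00060679 -0.03876762] [-2.15431101  1.86555792  0.3905899   0.39922602]
0.0125 [-0.00106065 -0.0006521  -0.03960596] [-1.72269495  1.49078052  0.31063888  0.31849798]
```

Fingertip positions in the wrist and scene pictures show that the real jaws sit about 37 mm behind the reported TCP along the tool axis. That explains both the missed pushes and the empty grip. I'll open and go 35 mm deeper.

```bash
python3 -m pendant '[[[0,0,-0.005],[0,0,0]],[[0,0,-0.005],[0,0,0]],[[0,0,-0.005],[0,0,0]],[[0,0,-0.005],[0,0,0]],[[0,0,-0.005],[0,0,0]],[[0,0,0.01],[0,0,0]],[[0,0,0.022],[0,0,0]],[[0,0,0.033],[0,0,0]],[[0,0,0.033],[0,0,0]]]' 120 4
python3 - <<'E'
from h import *
show()
c=cam("wrist"); i=c["img"][:,:,::-1]; cv2.imwrite("pics/w9.png",cv2.resize(i,(800,600),interpolation=cv2.INTER_CUBIC))
c=cam("scene"); i=c["img"][:,:,::-1]; cv2.imwrite("pics/s9.png",cv2.resize(i[130:230,230:330],(600,600),interpolation=cv2.INTER_CUBIC))
E
```

```text
time: 11.38
eef_pos: [0.6611, 0.053, 0.1028]
eef_rot: [3.141, 0.548, -3.093]
ft_force: [-0.7, -0.8, -0.3]
grip_width: 0.0466
{'time': 11.375, 'joint_positions': [-0.0577, 0.3854, 1.9876, 0.247, 0.2299, -1.9027], 'eef_pos': [0.6611, 0.053, 0.1028], 'eef_rot': [3.1414, 0.548, -3.0926], 'ft_force': [-0.7087, -0.8174, -0.2941], 'grip_width': 0.0466}
```

View pics/w9.png

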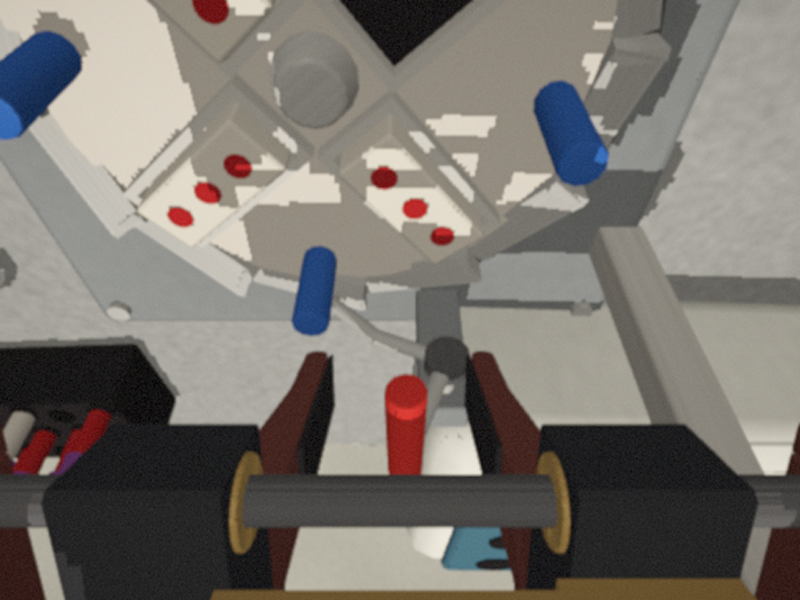

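View pics/s9.png

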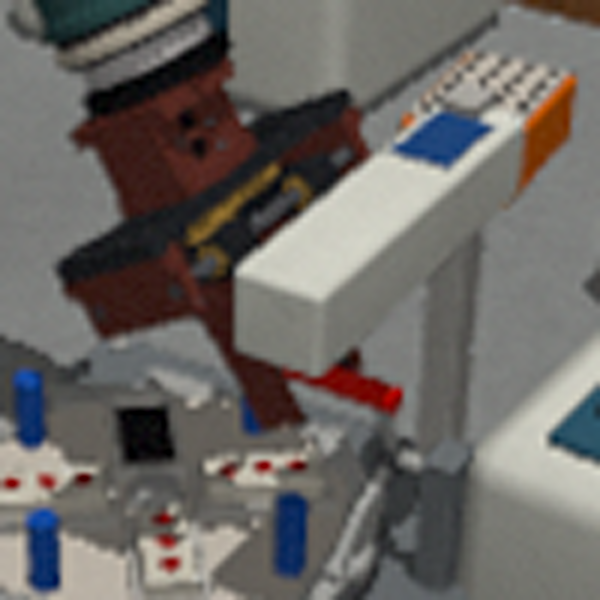

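The handle (405,395) is now well between the fingers, below the tip line. I'll push toward +y.

```bash
python3 -m pendant '[[[0,0.01,-0.003],[0,0.02,0]],[[0,0.018,-0.005],[0,0.03,0]],[[0,0.025,-0.005],[0,0.03,0]],[[0,0.032,-0.005],[0,0.03,0]],[[0,0.039,-0.005],[0,0.03,0]],[[0,0.046,-0.005],[0,0.03,0]],[[0,0.053,-0.005],[0,0.03,0]],[[0,0.057,-0.005],[0,0.03,0]],[[0,0.057,-0.005],[0,0.03,0]],[[0,0.057,-0.005],[0,0.03,0]],[[0,0.057,-0.005],[0,0.03,0]]]'
python3 - <<'E'
from h import *
show()
c=cam("wrist"); i=c["img"][:,:,::-1]; cv2.imwrite("pics/w10.png",cv2.resize(i,(800,600),interpolation=cv2.INTER_CUBIC))
c=cam("scene"); i=c["img"][:,:,::-1]; cv2.imwrite("pics/s10.png",cv2.resize(i[130:230,230:330],(600,600),interpolation=cv2.INTER_CUBIC))
E
```

```text
time: 12.85
eef_pos: [0.6558, 0.1096, 0.1086]
eef_rot: [-3.142, 0.52, -3.093]
ft_force: [0.4, -0.0, -0.0]
grip_width: 0.0462
{'time': 12.85, 'joint_positions': [0.0673, 0.379, 1.9502, -0.032, 0.2927, -1.5242], 'eef_pos': [0.6558, 0.1096, 0.1086], 'eef_rot': [-3.1415, 0.5199, -3.0926], 'ft_force': [0.4471, -0.0363, -0.048], 'grip_width': 0.0462}
```

View pics/w10.png

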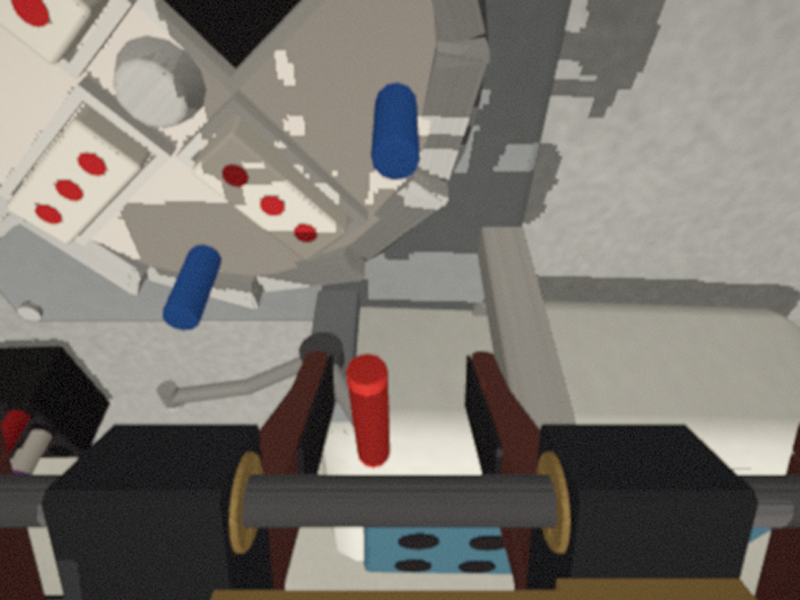

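View pics/s10.png

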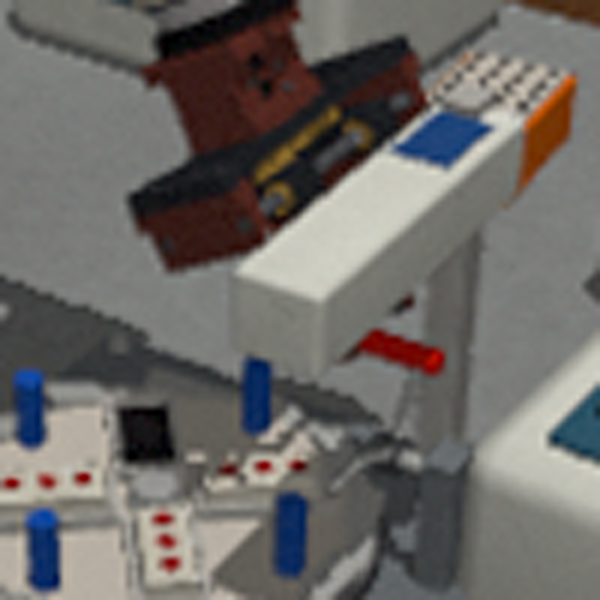

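The pawl is resting on its open stop: the handle (368,375) has a gap from the finger and the nose is up at (165,390). Next is the post.

```bash
cat >> h.py <<'E'
OFF=.037
def postS(q,z,r=.085): t=np.pi*1.25+q; return S([r*np.cos(t),r*np.sin(t),z])
E
python3 - <<'E'
from h import *
Rt=down(np.pi+ST[2],0)
to(postS(-.88,.049+.075),Rt); to(postS(-.88,.049),Rt)
print(postS(-.88,.049),postS(-.22,.049))
E
```

```text
shift [0.1354, -0.078, -0.0953] rot [-0.0, 0.52, -0.001] rows>= 2.9
shift [0.1727, -0.078, -0.0302] rot [-0.0, 0.52, -0.001] rows>= 3.1
[0.49498491 0.02359839 0.049     ] [ 0.51048888 -0.02926217  0.049     ]
```

```bash
python3 -m pendant '[[[0,0,-0.05],[0,0,0]],[[0,0,-0.1],[0,0,0]],[[0.05,-0.03,-0.11],[0,0.18,0]],[[0.1,-0.06,-0.1],[0,0.36,0]],[[0.1354,-0.078,-0.0953],[0,0.52,0]],[[0.1354,-0.078,-0.0953],[0,0.52,0]],[[0.1354,-0.078,-0.0953],[0,0.52,0]],[[0.1354,-0.078,-0.0953],[0,0.52,0]]]'
python3 - <<'E'
from h import *
show()
to(postS(-.88,.049),down(np.pi+ST[2],0))
for n in("wrist","scene"):
  c=cam(n); i=c["img"][:,:,::-1]
  cv2.imwrite(f"pics/{n}11.png",cv2.resize(i,(800,600),interpolation=cv2.INTER_CUBIC) if n=="wrist" else cv2.resize(i[110:260,180:330],(600,600),interpolation=cv2.INTER_CUBIC))
E
```

```text
time: 13.95
eef_pos: [0.4951, 0.0246, 0.1247]
eef_rot: [-3.142, 0.003, -3.092]
ft_force: [-0.1, -0.4, 0.4]
grip_width: 0.0466
{'time': 13.95, 'joint_positions': [-0.0901, 0.3042, 1.8294, 0.0004, 1.0055, -1.7111], 'eef_pos': [0.4951, 0.0246, 0.1247], 'eef_rot': [-3.1416, 0.0025, -3.0916], 'ft_force': [-0.092, -0.4116, 0.4352], 'grip_width': 0.0466}
shift [0.0004, -0.001, 0.0757] rot [-0.0, 0.003, 0.0] rows>= 1.2
```

View pics/wrist11.png

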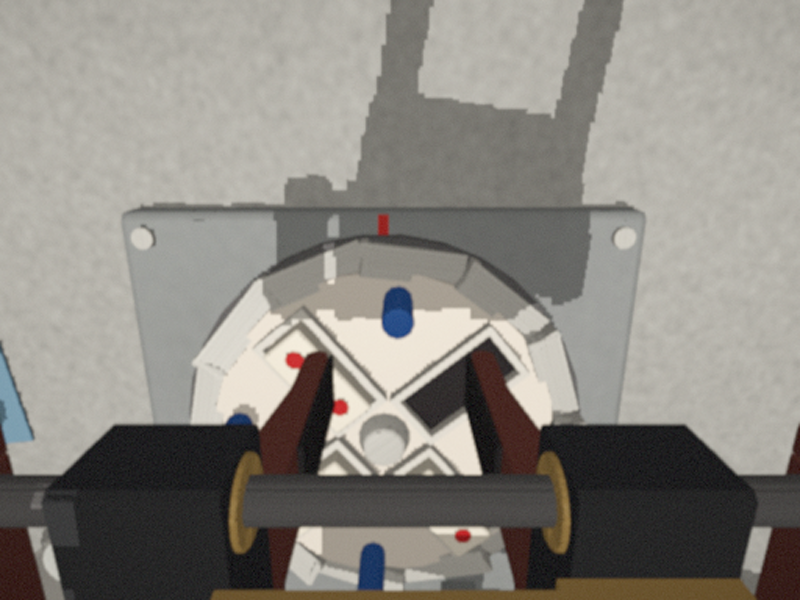

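View pics/scene11.png

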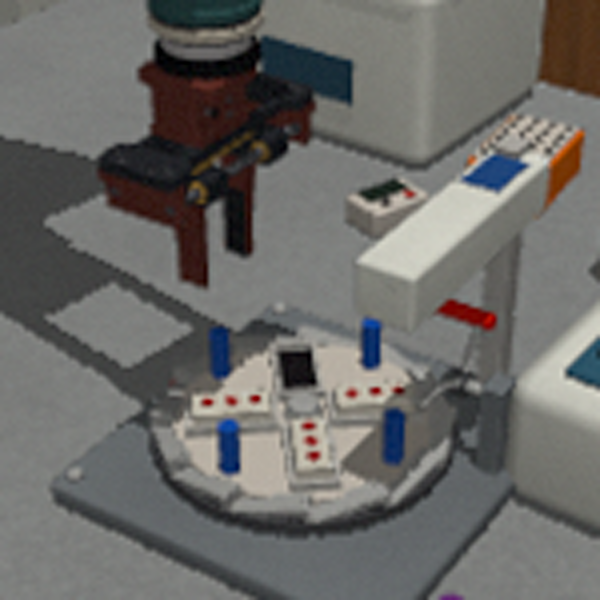

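The post (398,325) is centred between the fingers and the pawl is still open. I'll go down and grip.

```bash
python3 -m pendant '[[[0,-0.001,0.04],[0,0,0]],[[0,-0.001,0.075],[0,0,0]],[[0,-0.001,0.075],[0,0,0]]]'; python3 -m pendant '[[[0,0,0],[0,0,0]],[[0,0,0],[0,0,0]],[[0,0,0],[0,0,0]],[[0,0,0],[0,0,0]],[[0,0,0],[0,0,0]],[[0,0,0],[0,0,0]]]' 255 12
python3 - <<'E'
from h import *
show()
cs=cam("scene")
p=np.array([.4951,.0246,.1247]); 
for off in(.03,.037,.044):
  print(off,[((proj(cs,p+down(-3.0916,0).apply([x,-.0365,.022-off]))[0]-[180,110])*4).round().tolist() for x in(.01,-.01)])
q0=np.array([postS(q,0) for q in(-.88,-.75,-.6,-.45,-.3,-.2)]); Rt=down(-3.0916,0)
print(Rt.inv().apply(q0-q0[0]).round(4).tolist())
E
```

```text
time: 14.42
eef_pos: [0.4929, 0.0234, 0.0476]
eef_rot: [3.141, -0.004, -3.092]
ft_force: [0.6, -0.5, 0.0]
grip_width: 0.0464
time: 15.18
eef_pos: [0.4958, 0.0228, 0.0499]
eef_rot: [-3.141, 0.001, -3.092]
ft_force: [-0.7, 1.4, 7.9]
grip_width: 0.0157
{'time': 15.175, 'joint_positions': [-0.0933, 0.4183, 1.8975, 0.0001, 0.8245, -1.7132], 'eef_pos': [0.4958, 0.0228, 0.0499], 'eef_rot': [-3.1414, 0.0014, -3.0925], 'ft_force': [-0.6958, 1.3748, 7.9131], 'grip_width': 0.0157}
0.03 [[176.0, 293.0], [197.0, 301.0]]
0.037 [[175.0, 285.0], [197.0, 293.0]]
0.044 [[175.0, 277.0], [196.0, 285.0]]
[[0.0, 0.0, 0.0], [0.0003, -0.011, -0.0], [-0.0011, -0.0237, -0.0], [-0.0044, -0.036, -0.0], [-0.0094, -0.0477, -0.0], [-0.0138, -0.055, -0.0]]
```

```bash
python3 -m pendant '[[[0,-0.006,0],[0,0,0]],[[0,-0.012,0],[0,0,0]],[[-0.001,-0.018,0],[0,0,0]],[[-0.0011,-0.0237,0],[0,0,0]],[[-0.0025,-0.030,0],[0,0,0]],[[-0.0044,-0.036,0],[0,0,0]],[[-0.0068,-0.042,0],[0,0,0]],[[-0.0094,-0.0477,0],[0,0,0]],[[-0.0115,-0.052,0],[0,0,0]],[[-0.0128,-0.0538,0],[0,0,0]],[[-0.0128,-0.0538,0],[0,0,0]],[[-0.0128,-0.0538,0],[0,0,0]]]'
python3 - <<'E'
from h import *
show()
s=readout.read_state(); v=rz(-ST[2])@(s["eef_pos"]-[ST[0],ST[1],0]); print(v, np.hypot(v[0],v[1]), (np.arctan2(v[1],v[0])%(2*np.pi))-1.25*np.pi)
E
```

```text
time: 16.73
eef_pos: [0.5108, -0.0303, 0.0496]
eef_rot: [-3.141, 0.001, -3.092]
ft_force: [-0.4, 1.0, 4.4]
grip_width: 0.0157
{'time': 16.725, 'joint_positions': [-0.1943, 0.4355, 1.8635, -0.0, 0.8419, -1.8143], 'eef_pos': [0.5108, -0.0303, 0.0496], 'eef_rot': [-3.1414, 0.0007, -3.0924], 'ft_force': [-0.4431, 0.9839, 4.3565], 'grip_width': 0.0157}
[-0.07150611 -0.0466075   0.04960711] 0.08535445143503154 -0.20776043564124924
```

The dial is now at about -0.21. I'll release the post and lift.

```bash
python3 -m pendant '[[[0,0,0],[0,0,0]],[[0,0,0],[0,0,0]],[[0,0,0],[0,0,0]],[[0,0,0],[0,0,0]],[[0,0,-0.04],[0,0,0]],[[0,0,-0.09],[0,0,0]],[[0,0,-0.09],[0,0,0]]]' 120 5
python3 - <<'E'
from h import *
show()
Rt=down(np.pi+ST[2],.52); z=Rt.as_matrix()[:,2]
T=S([.067,.077,.130])+.026*z
print(T); to(T-.11*z,Rt); to(T,Rt)
for n in("scene","top"):
  c=cam(n); i=c["img"][:,:,::-1]
  cv2.imwrite(f"pics/{n}12.png",cv2.resize(i[110:260,180:330] if n=="scene" else i[130:230,222:322],(600,600),interpolation=cv2.INTER_CUBIC))
E
```

```text
time: 17.6
eef_pos: [0.5136, -0.0308, 0.1425]
eef_rot: [-3.14, 0.007, -3.092]
ft_force: [0.2, -1.0, -0.2]
grip_width: 0.0467
{'time': 17.6, 'joint_positions': [-0.1942, 0.3029, 1.7749, -0.0001, 1.0561, -1.8142], 'eef_pos': [0.5136, -0.0308, 0.1425], 'eef_rot': [-3.1396, 0.0074, -3.0923], 'ft_force': [0.2027, -0.9519, -0.2053], 'grip_width': 0.0467}
[0.6558787  0.10069045 0.1074367 ]
shift [-0.0944, 0.1242, -0.0599] rot [-0.002, -0.513, -0.0] rows>= 2.7
shift [-0.1483, 0.1244, 0.0359] rot [-0.002, -0.513, -0.0] rows>= 3.2
```

View pics/scene12.png

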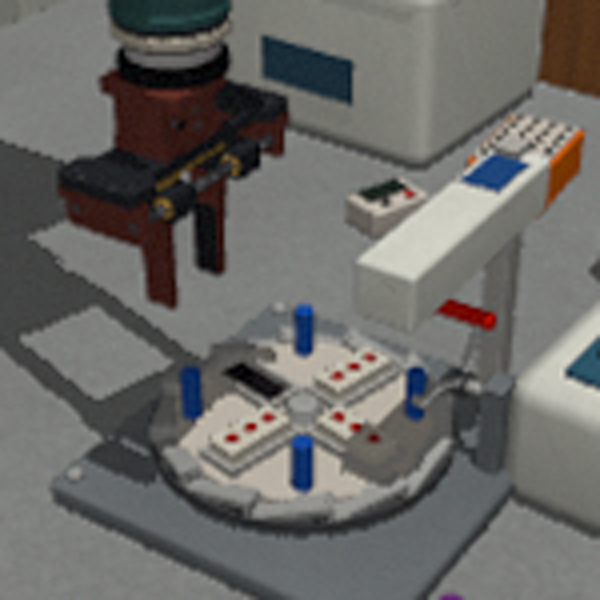

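View pics/top12.png

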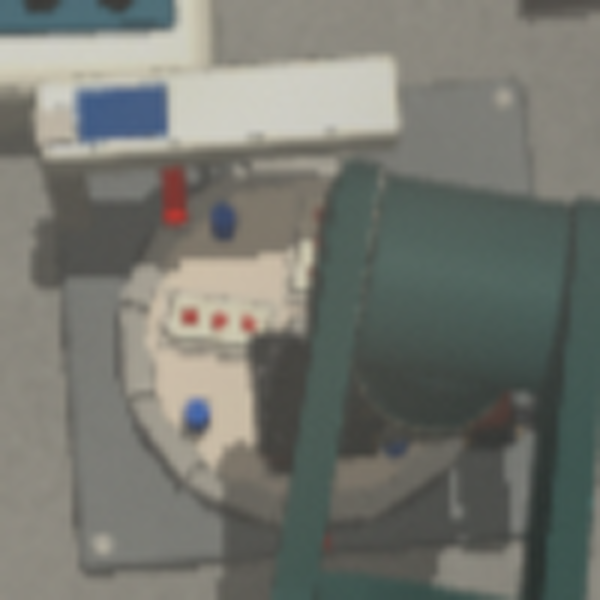

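The dial has turned and the pawl is still open (handle at (468,312) in the scene view). Now to swing the pawl back.

```bash
python3 -m pendant '[[[-0.03,0.04,-0.05],[0,-0.18,0]],[[-0.06,0.08,-0.06],[0,-0.36,0]],[[-0.0944,0.1242,-0.06],[0,-0.513,0]],[[-0.0944,0.1242,-0.06],[0,-0.513,0]],[[-0.0944,0.1242,-0.06],[0,-0.513,0]],[[-0.12,0.1243,-0.014],[0,-0.513,0]],[[-0.148,0.1244,0.0359],[0,-0.513,0]],[[-0.148,0.1244,0.0359],[0,-0.513,0]]]'
python3 - <<'E'
from h import *
show()
c=cam("wrist"); i=c["img"][:,:,::-1]; cv2.imwrite("pics/w13.png",cv2.resize(i,(800,600),interpolation=cv2.INTER_CUBIC))
E
```

```text
time: 18.7
eef_pos: [0.6508, 0.0993, 0.0969]
eef_rot: [-3.141, 0.502, -3.094]
ft_force: [-1.0, -0.1, 0.4]
grip_width: 0.0467
{'time': 18.7, 'joint_positions': [0.0467, 0.3924, 1.9592, -0.0008, 0.2875, -1.5703], 'eef_pos': [0.6508, 0.0993, 0.0969], 'eef_rot': [-3.1412, 0.5025, -3.0945], 'ft_force': [-1.0375, -0.0608, 0.3589], 'grip_width': 0.0467}
```

View pics/w13.png

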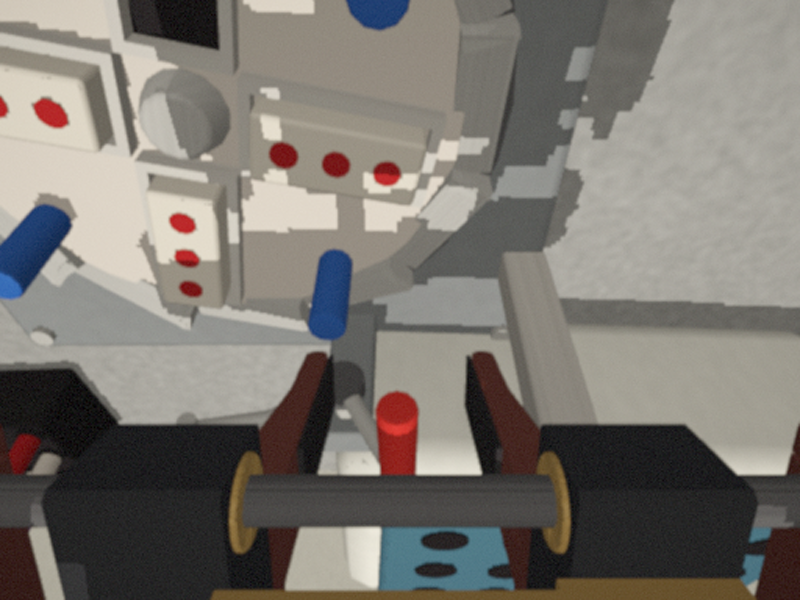

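The handle (397,410) is between the fingers. Moving toward -y.

```bash
python3 -m pendant '[[[0,-0.008,-0.003],[0,0,0]],[[0,-0.016,-0.003],[0,0,0]],[[0,-0.022,-0.003],[0,0,0]],[[0,-0.028,-0.003],[0,0,0]],[[0,-0.033,-0.003],[0,0,0]],[[0,-0.038,-0.003],[0,0,0]],[[0,-0.043,-0.003],[0,0,0]],[[0,-0.047,-0.003],[0,0,0]],[[0,-0.05,-0.003],[0,0,0]],[[0,-0.05,-0.003],[0,0,0]],[[0,-0.05,-0.003],[0,0,0]]]'
python3 - <<'E'
from h import *
show()
c=cam("wrist"); i=c["img"][:,:,::-1]; cv2.imwrite("pics/w14.png",cv2.resize(i,(800,600),interpolation=cv2.INTER_CUBIC))
c=cam("scene"); i=c["img"][:,:,::-1]; cv2.imwrite("pics/s14.png",cv2.resize(i[110:260,180:330],(600,600),interpolation=cv2.INTER_CUBIC))
E
```

```text
time: 20.12
eef_pos: [0.6531, 0.0513, 0.1057]
eef_rot: [-3.141, 0.513, -3.092]
ft_force: [-0.6, -0.2, -1.3]
grip_width: 0.0465
{'time': 20.125, 'joint_positions': [-0.0596, 0.3718, 1.9708, 0.1852, 0.2934, -1.8433], 'eef_pos': [0.6531, 0.0513, 0.1057], 'eef_rot': [-3.1415, 0.5128, -3.0923], 'ft_force': [-0.5742, -0.1599, -1.3176], 'grip_width': 0.0465}
```

View pics/w14.png

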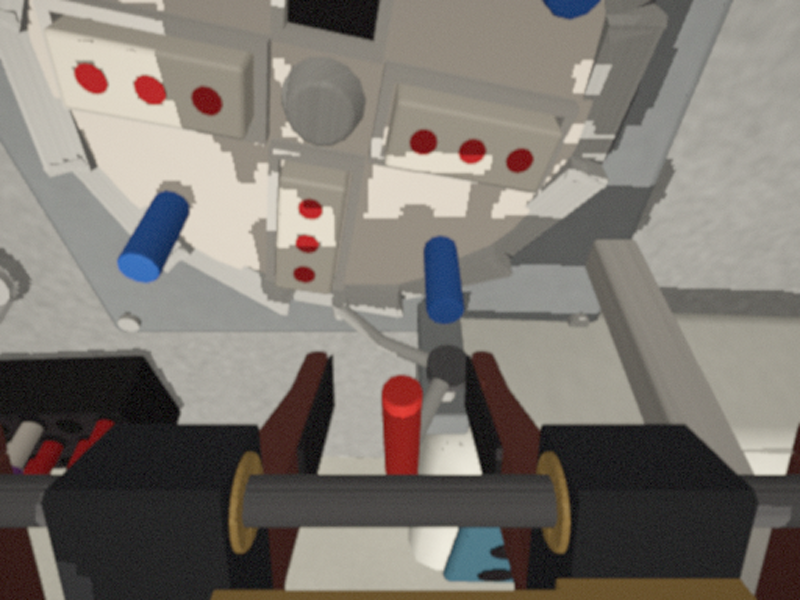

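View pics/s14.png

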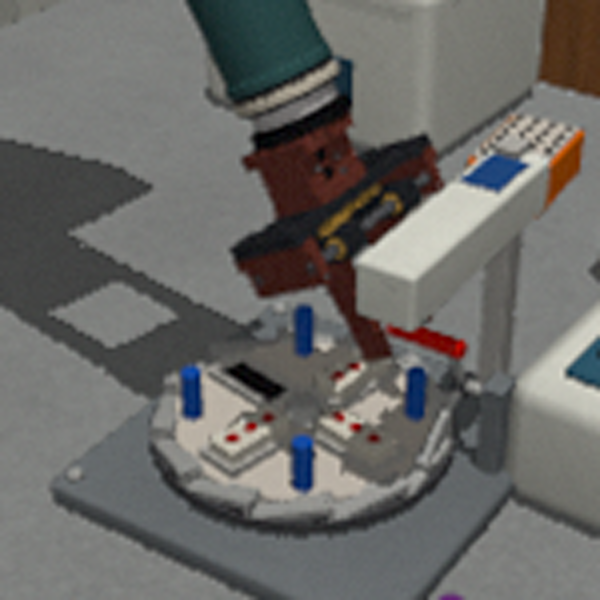

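The pawl is down, with its nose resting in the teeth at about (345,310). I'll retract and return to the post.

```bash
python3 - <<'E'
from h import *
to(postS(-.21,.049+.075),down(np.pi+ST[2],0))
E
```

```text
shift [0.1183, -0.0742, -0.0876] rot [-0.0, 0.513, -0.0] rows>= 2.7
```

```bash
python3 -m pendant '[[[0,0,-0.05],[0,0,0]],[[0,0,-0.1],[0,0,0]],[[0.04,-0.03,-0.11],[0,0.18,0]],[[0.08,-0.06,-0.1],[0,0.36,0]],[[0.118,-0.074,-0.0876],[0,0.513,0]],[[0.118,-0.074,-0.0876],[0,0.513,0]],[[0.118,-0.074,-0.0876],[0,0.513,0]],[[0.118,-0.074,-0.0876],[0,0.513,0]]]'
python3 - <<'E'
from h import *
show()
to(postS(-.21,.049),down(np.pi+ST[2],0))
c=cam("wrist"); i=c["img"][:,:,::-1]; cv2.imwrite("pics/w15.png",cv2.resize(i,(800,600),interpolation=cv2.INTER_CUBIC))
E
```

```text
time: 21.22
eef_pos: [0.5114, -0.0291, 0.1251]
eef_rot: [-3.141, 0.003, -3.092]
ft_force: [0.2, -0.5, 0.3]
grip_width: 0.0465
{'time': 21.225, 'joint_positions': [-0.1922, 0.3248, 1.7948, 0.0006, 1.0192, -1.8133], 'eef_pos': [0.5114, -0.0291, 0.1251], 'eef_rot': [-3.1414, 0.0028, -3.0916], 'ft_force': [0.161, -0.5224, 0.2888], 'grip_width': 0.0465}
shift [0.0006, -0.0008, 0.0761] rot [-0.0, 0.003, 0.0] rows>= 1.2
```

View pics/w15.png

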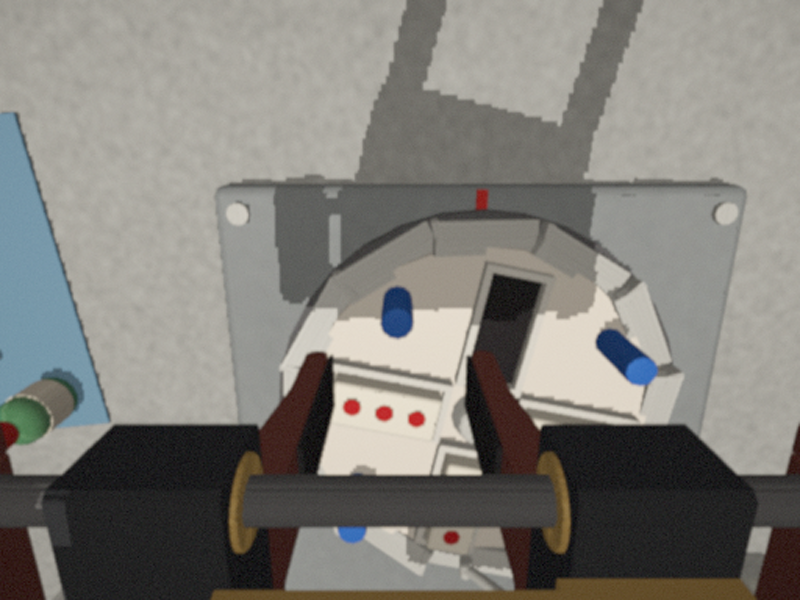

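```bash
python3 -m pendant '[[[0,-0.001,0.04],[0,0,0]],[[0,-0.001,0.075],[0,0,0]],[[0,-0.001,0.075],[0,0,0]]]'; python3 -m pendant '[[[0,0,0],[0,0,0]],[[0,0,0],[0,0,0]],[[0,0,0],[0,0,0]],[[0,0,0],[0,0,0]],[[0,0,0],[0,0,0]],[[0,0,0],[0,0,0]]]' 255 12
python3 - <<'E'
from h import *
s=readout.read_state(); v=rz(-ST[2])@(s["eef_pos"]-[ST[0],ST[1],0]); print(v, np.hypot(v[0],v[1]), (np.arctan2(v[1],v[0])%(2*np.pi))-1.25*np.pi)
q0=np.array([postS(q,0) for q in(-.21,-.16,-.1,-.05,0,.03)]); Rt=down(-3.0916,0)
print(Rt.inv().apply(q0-q0[0]).round(4).tolist())
E
```

```text
time: 21.65
eef_pos: [0.5092, -0.0301, 0.048]
eef_rot: [3.141, -0.003, -3.092]
ft_force: [-1.1, 1.3, 0.6]
grip_width: 0.0461
time: 22.4
eef_pos: [0.5121, -0.0308, 0.05]
eef_rot: [-3.141, 0.002, -3.092]
ft_force: [0.1, 1.4, 6.5]
grip_width: 0.0158
[-0.07019937 -0.04719879  0.05002141] 0.08459123393689146 -0.19346881819532902
[[0.0, 0.0, 0.0], [-0.0024, -0.0035, -0.0], [-0.0055, -0.0075, -0.0], [-0.0083, -0.0108, -0.0], [-0.0112, -0.0139, -0.0], [-0.013, -0.0156, -0.0]]
```

```bash
python3 -m pendant '[[[-0.0024,-0.0035,0],[0,0,0]],[[-0.005,-0.007,0],[0,0,0]],[[-0.0078,-0.0102,0],[0,0,0]],[[-0.0078,-0.0102,0],[0,0,0]]]'
python3 - <<'E'
from h import *
s=readout.read_state(); v=rz(-ST[2])@(s["eef_pos"]-[ST[0],ST[1],0]); a=(np.arctan2(v[1],v[0])%(2*np.pi)); f=rz(-ST[2])@s["ft_force"]
print(a-1.25*np.pi, "tangential f", f@[-np.sin(a),np.cos(a),0], "rad",f@[np.cos(a),np.sin(a),0])
E
```

```text
time: 22.9
eef_pos: [0.5202, -0.0408, 0.05]
eef_rot: [-3.141, 0.001, -3.092]
ft_force: [-0.7, 0.8, 7.0]
grip_width: 0.0158
-0.042447050583624524 tangential f -1.025363616986927 rad -0.09921180760247196
```

```bash
python3 -m pendant '[[[-0.0014,-0.0015,0],[0,0,0]],[[-0.0024,-0.0026,0],[0,0,0]],[[-0.0024,-0.0026,0],[0,0,0]]]'
cat > t.py <<'E'
from h import *
s=readout.read_state(); v=rz(-ST[2])@(s["eef_pos"]-[ST[0],ST[1],0]); a=(np.arctan2(v[1],v[0])%(2*np.pi)); f=rz(-ST[2])@s["ft_force"]
print(a-1.25*np.pi, "tangential f", f@[-np.sin(a),np.cos(a),0], "rad",f@[np.cos(a),np.sin(a),0])
E
python3 t.py
```

```text
time: 23.28
eef_pos: [0.5223, -0.043, 0.0499]
eef_rot: [3.141, 0.001, -3.092]
ft_force: [-1.1, 2.5, 7.8]
grip_width: 0.0156
-0.0069114648922830035 tangential f -2.4649783501480056 rad -1.0704944909250171
```

```bash
python3 -m pendant '[[[-0.0007,-0.0007,0],[0,0,0]],[[-0.0010,-0.0011,0],[0,0,0]],[[-0.0010,-0.0011,0],[0,0,0]]]'; python3 t.py
```

```text
time: 23.65
eef_pos: [0.5231, -0.0438, 0.0499]
eef_rot: [3.141, 0.0, -3.092]
ft_force: [-1.3, 2.0, 7.6]
grip_width: 0.0155
0.006668190898432957 tangential f -2.3464421433315694 rad -0.6051847776946857
```

```bash
python3 -m pendant '[[[-0.0007,-0.0007,0],[0,0,0]],[[-0.0010,-0.0011,0],[0,0,0]],[[-0.0010,-0.0011,0],[0,0,0]]]'; python3 t.py;  python3 -m pendant '[[[-0.0004,-0.0004,0],[0,0,0]],[[-0.0007,-0.0007,0],[0,0,0]],[[-0.0007,-0.0007,0],[0,0,0]]]'; python3 t.py
```

```text
time: 24.02
eef_pos: [0.5235, -0.0442, 0.0499]
eef_rot: [3.14, -0.001, -3.093]
ft_force: [-2.6, 5.2, 10.6]
grip_width: 0.0159
0.012802677593226175 tangential f -5.363480981713547 rad -2.1551747316329184
time: 24.4
eef_pos: [0.5236, -0.0443, 0.0499]
eef_rot: [3.139, -0.002, -3.093]
ft_force: [-3.7, 7.0, 11.8]
grip_width: 0.0157
0.01499839851886886 tangential f -7.394819351229135 rad -2.8180926173907026
```

```bash
python3 -m pendant '[[[-0.0007,-0.0007,0],[0,0,0]],[[-0.0011,-0.0012,0],[0,0,0]],[[-0.0011,-0.0012,0],[0,0,0]],[[-0.0011,-0.0012,0],[0,0,0]]]'; python3 t.py
```

```text
time: 24.9
eef_pos: [0.5236, -0.0444, 0.0498]
eef_rot: [3.138, -0.004, -3.093]
ft_force: [-5.5, 10.5, 14.5]
grip_width: 0.0157
0.01595167440063694 tangential f -11.061509023323419 rad -4.280988236594371
```

It holds: 11 N at the post and the dial stopped. I'll hold briefly, ease off, then release.

```bash
python3 -m pendant '[[[0,0,0],[0,0,0]],[[0,0,0],[0,0,0]],[[0.0011,0.0012,0],[0,0,0]],[[0.0022,0.0024,0],[0,0,0]],[[0.0022,0.0024,0],[0,0,0]]]'; python3 t.py;  python3 -m pendant '[[[0,0,0],[0,0,0]],[[0,0,0],[0,0,0]],[[0,0,0],[0,0,0]],[[0,0,0],[0,0,0]],[[0,0,-0.04],[0,0,0]],[[0,0,-0.09],[0,0,0]],[[0,0,-0.09],[0,0,0]]]' 120 5
python3 - <<'E'
from h import *
show()
for n in("wrist","top","scene"):
  c=cam(n); i=c["img"][:,:,::-1]; 
  import pickle; pickle.dump(c,open(f"{n}16.pkl","wb"))
  cv2.imwrite(f"pics/{n}16.png",cv2.resize(i,(800,600),interpolation=cv2.INTER_CUBIC))
E
```

```text
time: 25.52
eef_pos: [0.5233, -0.0441, 0.0499]
eef_rot: [3.141, -0.0, -3.092]
ft_force: [-1.7, 2.6, 9.1]
grip_width: 0.0154
0.010927068006932661 tangential f -3.01079069873734 rad -0.7961431941979077
time: 26.4
eef_pos: [0.5269, -0.0454, 0.1428]
eef_rot: [-3.139, 0.007, -3.092]
ft_force: [1.0, 0.3, -0.3]
grip_width: 0.0462
{'time': 26.4, 'joint_positions': [-0.2166, 0.3216, 1.7447, -0.0001, 1.0675, -1.8366], 'eef_pos': [0.5269, -0.0454, 0.1428], 'eef_rot': [-3.1394, 0.0074, -3.0923], 'ft_force': [0.9799, 0.3379, -0.2722], 'grip_width': 0.0462}
```

View pics/wrist16.png

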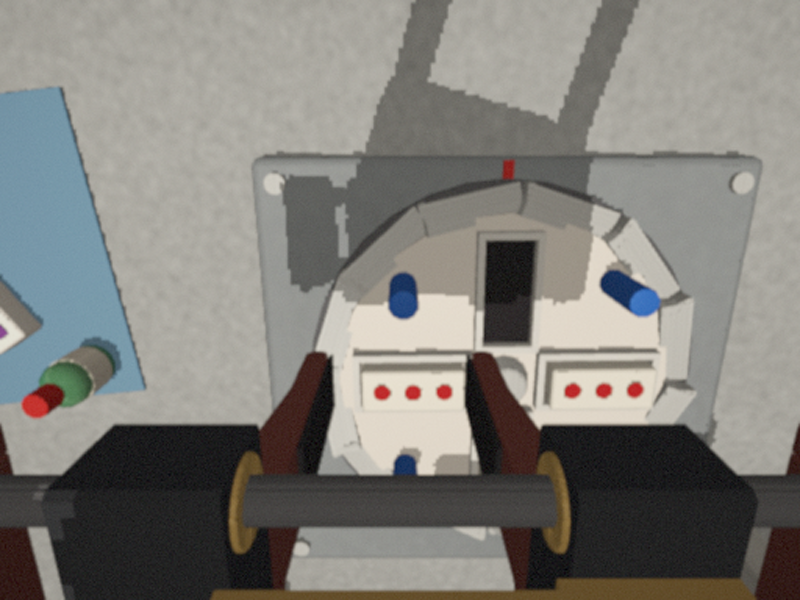

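The pocket now points at the loading mark, with the black floor around (510,290) and the mark at (508,170). I'll measure its orientation from the red dots and the black floor.

```bash
python3 - <<'E'
from h import *
import pickle
c=pickle.load(open("wrist16.pkl","rb")); im=c["img"].astype(int)
m=((im[:,:,0]>120)&(im[:,:,1]<80)&(im[:,:,2]<80)).astype(np.uint8)
n,l,s,ce=cv2.connectedComponentsWithStats(m)
d=[]
for k in range(1,n):
    if s[k,4]>8: 
        P=unz(c,ce[k],.060)[0]; d.append((ce[k],s[k,4],P)); print(ce[k].round(1),s[k,4],P.round(4))
D=np.array([x[2] for x in d if 240<x[0][1]<260 and x[0][0]>230])
pf=np.polyfit(D[:,1],D[:,0],1); print("cassette row: dx/dy",pf, "=> yaw", -np.arctan(pf[0]))
# mark
mk=[x for x in d if x[0][1]<130]
for x in mk: print("mark", unz(c,x[0],.022))
bl=((im.sum(2)<110)).astype(np.uint8); bl[225:]=0; bl[:130]=0; bl[:,:290]=0; bl[:,360:]=0
n,l,s,ce=cv2.connectedComponentsWithStats(bl)
for k in range(1,n):
    if s[k,4]>200:
        pts=np.argwhere(l==k)[:,::-1]; print(s[k],ce[k], cv2.minAreaRect(pts.astype(np.float32)), unz(c,ce[k],.042))
bm=((im[:,:,2]>90)&(im[:,:,0]<90)&(im[:,:,2]>im[:,:,0]*1.8)).astype(np.uint8)
cv2.imwrite("pics/w16c.png",cv2.resize(c["img"][:,:,::-1][130:250,240:400],(800,600),interpolation=cv2.INTER_CUBIC))
print(S([-.055,0,.042]))
E
```

```text
[325.3 108.1] 69 [0.4552 0.0049 0.06  ]
[405.9 249. ] 58 [0.574 0.091 0.06 ]
[244.  250.8] 54 [ 0.583  -0.0544  0.06  ]
[283.9 250.4] 55 [ 0.5809 -0.0185  0.06  ]
[366.  249.7] 56 [0.5764 0.0553 0.06  ]
[386.  249.5] 54 [0.5753 0.0732 0.06  ]
[264. 251.] 51 [ 0.5824 -0.0364  0.06  ]
[ 22.3 259.2] 185 [ 0.6018 -0.2562  0.06  ]
cassette row: dx/dy [-0.06260557  0.57982435] => yaw 0.06252397056330138
mark [[0.45651726 0.01284794 0.022     ]]
[ 311  155   31   41 1093] [325.09332113 173.53979872] ((325.6368713378906, 174.62557983398438), (29.014741897583008, 40.668209075927734), 2.726311206817627) [[0.51227242 0.01479446 0.042     ]]
[0.52496846 0.01705664 0.042     ]
```

View pics/w16c.png

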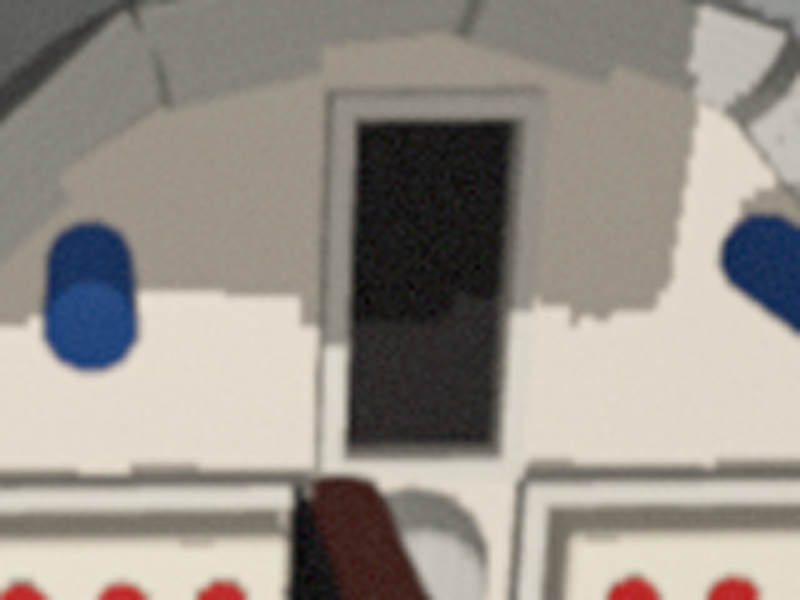

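```bash
python3 - <<'E'
from h import *
import pickle
c=pickle.load(open("wrist16.pkl","rb"))
a=lambda x,y:full(x,y,5,(240,130))
print("post", unz(c,a(90,325),.084), postS(0,.084))
P=unz(c,[a(331,93),a(545,93),a(522,470),a(318,471)],.05); print(P.round(4), P.mean(0))
print([np.linalg.norm(P[i]-P[(i+1)%4]).round(4) for i in range(4)])
for i,j in((0,3),(1,2)): v=P[j]-P[i]; print(np.arctan2(v[1],v[0]))
Q=unz(c,[a(357,121),a(521,121),a(501,448),a(349,447)],.05);print(Q.mean(0),[np.linalg.norm(Q[i]-Q[(i+1)%4]).round(4) for i in range(4)])
E
```

```text
post [[ 0.52162789 -0.04530694  0.084     ]] [ 0.52286869 -0.04322721  0.084     ]
[[ 0.4892 -0.0059  0.05  ]
 [ 0.4874  0.0304  0.05  ]
 [ 0.5563  0.0354  0.05  ]
 [ 0.5583 -0.0017  0.05  ]] [0.52277339 0.01454355 0.05      ]
[np.float64(0.0363), np.float64(0.0691), np.float64(0.0371), np.float64(0.0693)]
0.06053624782791147
0.0731563231696415
[0.52289119 0.01510876 0.05      ] [np.float64(0.0279), np.float64(0.0599), np.float64(0.0276), np.float64(0.0598)]
```

```bash
python3 - <<'E'
from h import *
to([.5586,-.3148,.12],down(np.pi+.635))
E
```

```text
shift [-0.0222, -0.2716, 0.0184] rot [0.0, -0.001, -0.586] rows>= 4.4
```

```bash
python3 -m pendant '[[[-0.004,-0.05,-0.01],[0,0,-0.1]],[[-0.022,-0.2716,0.018],[0,0,-0.586]],[[-0.022,-0.2716,0.018],[0,0,-0.586]],[[-0.022,-0.2716,0.018],[0,0,-0.586]],[[-0.022,-0.2716,0.018],[0,0,-0.586]],[[-0.022,-0.2716,0.018],[0,0,-0.586]],[[-0.022,-0.2716,0.018],[0,0,-0.586]],[[-0.022,-0.2716,0.018],[0,0,-0.586]],[[-0.022,-0.2716,0.018],[0,0,-0.586]]]'
python3 - <<'E'
from h import *
show()
import pickle
c=cam("wrist"); i=c["img"][:,:,::-1]; pickle.dump(c,open("w17.pkl","wb")); cv2.imwrite("pics/w17.png",cv2.resize(i,(800,600),interpolation=cv2.INTER_CUBIC))
im=c["img"].astype(int); m=((im[:,:,0]>im[:,:,1]*1.7)&(im[:,:,2]>im[:,:,1]*1.7)&(im[:,:,2]>60)).astype(np.uint8)
n,l,s,ce=cv2.connectedComponentsWithStats(m)
for k in range(1,n):
    if s[k,4]>60:
        pts=np.argwhere(l==k)[:,::-1].astype(np.float32); r=cv2.minAreaRect(pts); B=unz(c,cv2.boxPoints(r),.021); print(s[k],ce[k],r,unz(c,ce[k],.021),B.round(4).tolist())
E
```

```text
time: 27.68
eef_pos: [0.5591, -0.3136, 0.1213]
eef_rot: [3.141, -0.0, -2.505]
ft_force: [0.3, -0.2, -0.3]
grip_width: 0.0465
{'time': 27.675, 'joint_positions': [-0.6189, 0.4963, 1.5078, -0.0, 1.1377, -2.8263], 'eef_pos': [0.5591, -0.3136, 0.1213], 'eef_rot': [3.1414, -0.0001, -2.505], 'ft_force': [0.295, -0.2469, -0.3], 'grip_width': 0.0465}
[251 164  11  46 468] [256.09401709 186.34401709] ((256.0, 186.5), (45.0, 10.0), 90.0) [[ 0.55811829 -0.31417858  0.021     ]] [[0.5443, -0.33, 0.021], [0.539, -0.3229, 0.021], [0.5729, -0.2976, 0.021], [0.5784, -0.305, 0.021]]
```

View pics/w17.png

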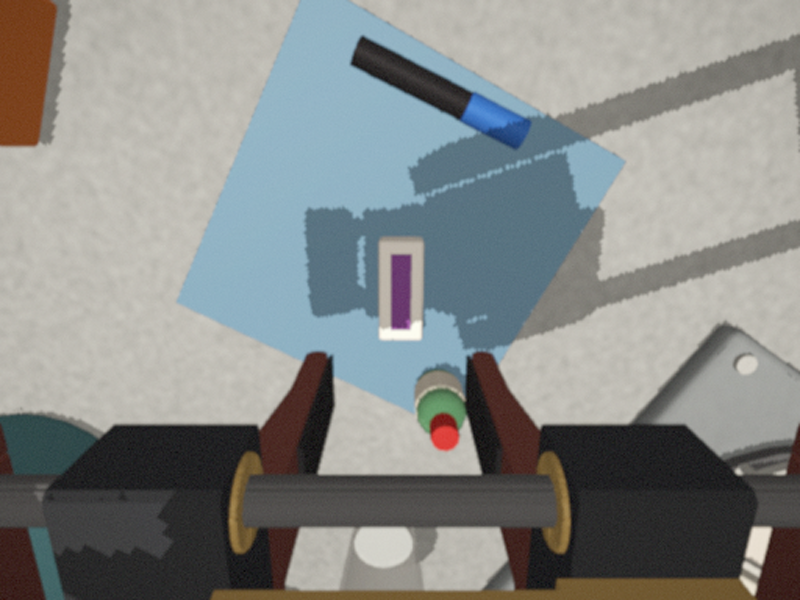

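The violet panel (401,290) is aligned with the tool and centred between the fingers. I'll go down beside the cassette and touch the mat lightly to calibrate fingertip height.

```bash
python3 -m pendant '[[[-0.0005,0.001,0.05],[0,0,0]],[[-0.0005,0.001,0.1],[0,0,0]],[[-0.0005,0.001,0.118],[0,0,0]],[[-0.0005,0.001,0.123],[0,0,0]],[[-0.0005,0.001,0.123],[0,0,0]],[[-0.0005,0.001,0.123],[0,0,0]]]';  python3 -m pendant '[[[0,0,0.002],[0,0,0]],[[0,0,0.004],[0,0,0]],[[0,0,0.004],[0,0,0]]]'
```

```text
time: 28.48
eef_pos: [0.5601, -0.3147, -0.0001]
eef_rot: [-3.139, 0.001, -2.506]
ft_force: [-0.5, 0.1, 0.3]
grip_width: 0.0467
time: 28.85
eef_pos: [0.5588, -0.3138, -0.0059]
eef_rot: [3.141, -0.0, -2.506]
ft_force: [0.4, -0.1, 0.2]
grip_width: 0.0465
```

```bash
python3 - <<'E'
from h import *
c=cam("scene"); i=c["img"][:,:,::-1]; cv2.imwrite("pics/s18.png",cv2.resize(i[225:345,95:225],(650,600),interpolation=cv2.INTER_CUBIC))
E
```

```text
(no output)
```

View pics/s18.png

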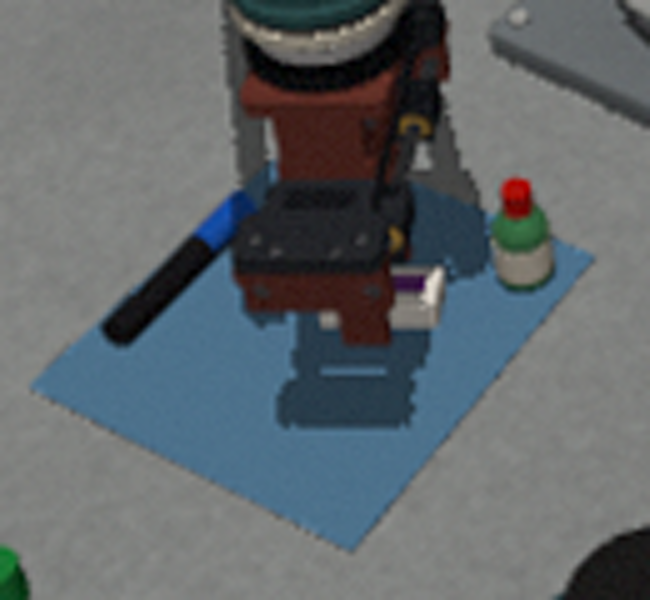

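```bash
for k in 1 2 3 4; do python3 -m pendant '[[[0,0,0.002],[0,0,0]],[[0,0,0.002],[0,0,0]]]' | tr '\n' ' '; echo; done
```

```text
time: 29.15 eef_pos: [0.5587, -0.3137, -0.0081] eef_rot: [3.141, -0.0, -2.506] ft_force: [-0.5, -0.1, -0.4] grip_width: 0.0464 
time: 29.4 eef_pos: [0.5587, -0.3138, -0.0101] eef_rot: [3.141, -0.0, -2.506] ft_force: [1.0, -0.5, 0.0] grip_width: 0.0463 
time: 29.65 eef_pos: [0.5588, -0.3138, -0.012] eef_rot: [3.141, -0.0, -2.506] ft_force: [0.0, -1.4, -0.3] grip_width: 0.0463 
time: 29.9 eef_pos: [0.5589, -0.3139, -0.0138] eef_rot: [-3.141, -0.0, -2.506] ft_force: [-0.0, -0.7, -0.2] grip_width: 0.0465
```

```bash
for k in 1 2 3; do python3 -m pendant '[[[0,0,0.0015],[0,0,0]],[[0,0,0.0015],[0,0,0]]]' | tr '\n' ' '; echo; done
```

```text
time: 30.15 eef_pos: [0.559, -0.3139, -0.014] eef_rot: [-3.141, -0.0, -2.506] ft_force: [-1.9, 2.0, 10.4] grip_width: 0.0466 
time: 30.4 eef_pos: [0.559, -0.3139, -0.014] eef_rot: [-3.141, 0.0, -2.506] ft_force: [-6.1, 3.9, 22.9] grip_width: 0.0463 
time: 30.65 eef_pos: [0.559, -0.314, -0.0141] eef_rot: [-3.141, 0.0, -2.506] ft_force: [-7.7, 4.6, 33.8] grip_width: 0.0464
```

The fingertips touch the mat (z 3 mm) at reported z -0.014, so the tips are at reported z + 17 mm. I'll rise to 10.5 mm above the mat and grip.

```bash
python3 -m pendant '[[[0,0,-0.008],[0,0,0]],[[0,0,-0.015],[0,0,0]],[[0,0,-0.015],[0,0,0]]]'; python3 -m pendant '[[[0,0,0],[0,0,0]],[[0,0,0],[0,0,0]],[[0,0,0],[0,0,0]],[[0,0,0],[0,0,0]],[[0,0,0],[0,0,0]],[[0,0,0],[0,0,0]]]' 255 15
```

```text
time: 31.02
eef_pos: [0.5592, -0.3141, -0.003]
eef_rot: [-3.141, 0.0, -2.506]
ft_force: [0.3, 0.3, -0.4]
grip_width: 0.0463
time: 31.78
eef_pos: [0.5589, -0.3138, -0.0033]
eef_rot: [-3.142, -0.0, -2.506]
ft_force: [0.2, -0.6, 0.1]
grip_width: 0.0258
```

```bash
python3 -m pendant '[[[0,0,-0.02],[0,0,0]],[[0,0,-0.07],[0,0,0]],[[0,0,-0.12],[0,0,0]],[[0,0,-0.12],[0,0,0]],[[0,0,-0.12],[0,0,0]]]'
python3 - <<'E'
from h import *
show()
import pickle
c=cam("wrist"); i=c["img"][:,:,::-1]; pickle.dump(c,open("w19.pkl","wb")); cv2.imwrite("pics/w19.png",cv2.resize(i[150:300,160:360],(800,600),interpolation=cv2.INTER_CUBIC))
c=cam("scene"); i=c["img"][:,:,::-1]; cv2.imwrite("pics/s19.png",cv2.resize(i[190:345,80:235],(600,600),interpolation=cv2.INTER_CUBIC))
to([.5245,.0160,.14],down(np.pi+.0625))
E
```

```text
time: 32.4
eef_pos: [0.5588, -0.3137, 0.1175]
eef_rot: [-3.141, 0.0, -2.506]
ft_force: [-1.1, -1.1, -1.1]
grip_width: 0.0261
{'time': 32.4, 'joint_positions': [-0.6192, 0.4997, 1.5128, -0.0001, 1.1282, -2.8253], 'eef_pos': [0.5588, -0.3137, 0.1175], 'eef_rot': [-3.1407, 0.0002, -2.5063], 'ft_force': [-1.0896, -1.1045, -1.1024], 'grip_width': 0.0261}
shift [-0.1684, 0.2848, -0.0238] rot [0.002, -0.001, 0.573] rows>= 5.3
```

View pics/w19.png

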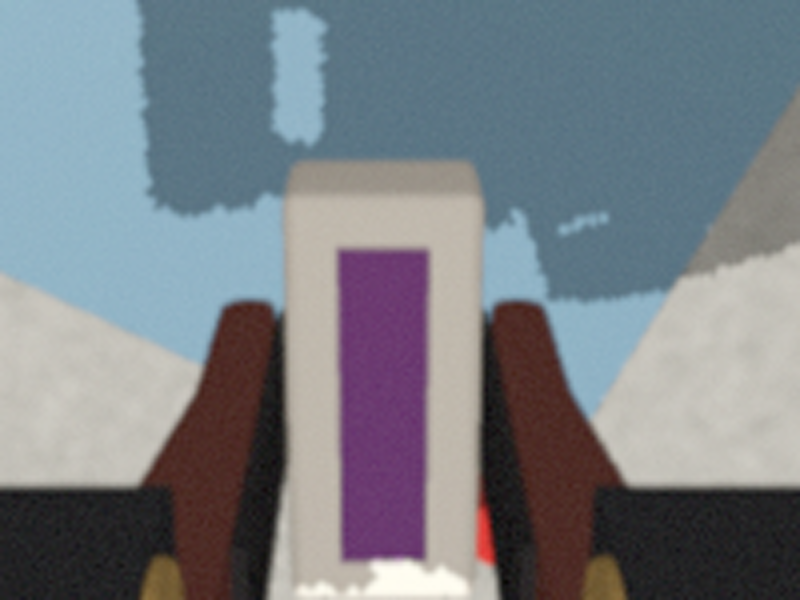

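View pics/s19.png

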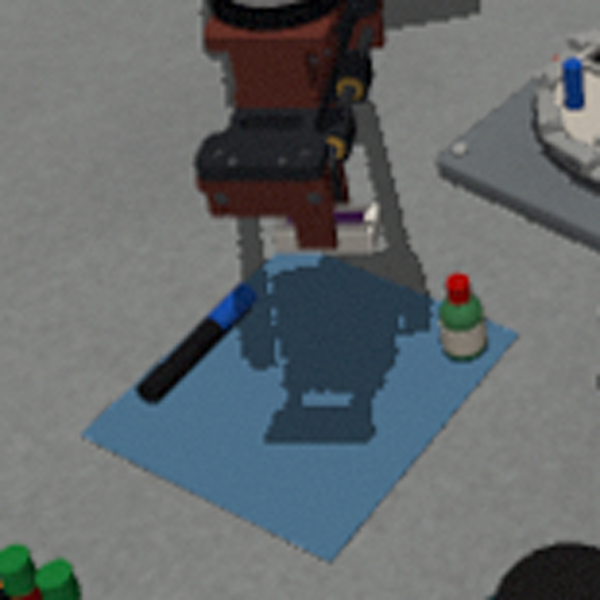

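The cassette is held square. I'll work out its offset along the tool axis from the panel.

```bash
python3 - <<'E'
from h import *
import pickle
c=pickle.load(open("w19.pkl","rb")); a=lambda x,y:full(x,y,4,(160,150))
e=np.array([.5588,-.3137,.1175]); Rt=down(-2.506)
P=unz(c,[a(337,249),a(430,249),a(427,560),a(342,561),a(286,194),a(482,194)],e[2]+.0245)
Q=Rt.inv().apply(P-e); print((Q*1000).round(1)); print("panel ctr",Q[:4].mean(0)*1000)
c=pickle.load(open("w17.pkl","rb")); e=np.array([.5591,-.3136,.1213])
print("pre-grip panel in tool", Rt.inv().apply(unz(c,[256.1,186.35],.021)[0]-e)*1000)
c=pickle.load(open("wrist16.pkl","rb")); a=lambda x,y:full(x,y,5,(240,130)); e=np.array([.5269,-.0454,.1428])
print("post in tool (w16)",down(-3.0923).inv().apply(unz(c,a(90,325),.084)[0]-np.array([.5233,-.0441,e[2]]))*1000)
E
```

```text
[[ 22.8  -6.3 -24.5]
 [ 22.8   5.6 -24.5]
 [-22.9   5.6 -24.5]
 [-23.1  -6.2 -24.5]
 [ 30.2 -12.7 -24.5]
 [ 30.2  12.1 -24.5]]
panel ctr [ -0.08180033  -0.34085715 -24.5       ]
pre-grip panel in tool [  1.12786007   0.12261845 100.3       ]
post in tool (w16) [ 1.72954678 -1.12308725 58.8       ]
```

```bash
python3 -m pendant '[[[0,0.02,-0.03],[0,0,0.05]],[[-0.1684,0.2848,-0.03],[0,0,0.573]],[[-0.1684,0.2848,-0.03],[0,0,0.573]],[[-0.1684,0.2848,-0.03],[0,0,0.573]],[[-0.1684,0.2848,-0.03],[0,0,0.573]],[[-0.1684,0.2848,-0.03],[0,0,0.573]],[[-0.1684,0.2848,-0.03],[0,0,0.573]],[[-0.1684,0.2848,-0.03],[0,0,0.573]],[[-0.1684,0.2848,-0.03],[0,0,0.573]],[[-0.1684,0.2848,-0.03],[0,0,0.573]]]'
python3 - <<'E'
from h import *
to([.524,.0161,.075],down(np.pi+.0625)); to([.524,.0161,.0485],down(np.pi+.0625))
E
```

```text
time: 33.75
eef_pos: [0.5256, 0.0139, 0.1464]
eef_rot: [-3.141, -0.0, -3.082]
ft_force: [0.5, -0.1, 0.3]
grip_width: 0.0261
shift [0.0015, 0.0023, 0.0714] rot [-0.0, -0.0, -0.002] rows>= 1.1
shift [0.0015, 0.0023, 0.0979] rot [-0.0, -0.0, -0.002] rows>= 1.6
```

```bash
python3 -m pendant '[[[0.0015,0.0023,0.03],[0,0,-0.002]],[[0.0015,0.0023,0.06],[0,0,-0.002]],[[0.0015,0.0023,0.0714],[0,0,-0.002]],[[0.0015,0.0023,0.0714],[0,0,-0.002]],[[0.0015,0.0023,0.0714],[0,0,-0.002]]]'
python3 - <<'E'
from h import *
show()
import pickle
c=cam("wrist"); i=c["img"][:,:,::-1]; pickle.dump(c,open("w20.pkl","wb")); cv2.imwrite("pics/w20.png",cv2.resize(i[130:280,160:360],(800,600),interpolation=cv2.INTER_CUBIC))
c=cam("scene"); i=c["img"][:,:,::-1]; cv2.imwrite("pics/s20.png",cv2.resize(i[140:240,190:310],(720,600),interpolation=cv2.INTER_CUBIC))
E
```

```text
time: 34.38
eef_pos: [0.5248, 0.0172, 0.0761]
eef_rot: [-3.141, 0.002, -3.078]
ft_force: [-0.1, 0.8, -0.6]
grip_width: 0.0257
{'time': 34.375, 'joint_positions': [-0.0988, 0.4095, 1.8133, -0.0001, 0.9172, -1.7333], 'eef_pos': [0.5248, 0.0172, 0.0761], 'eef_rot': [-3.1412, 0.0015, -3.0777], 'ft_force': [-0.1433, 0.7556, -0.5948], 'grip_width': 0.0257}
```

View pics/w20.png

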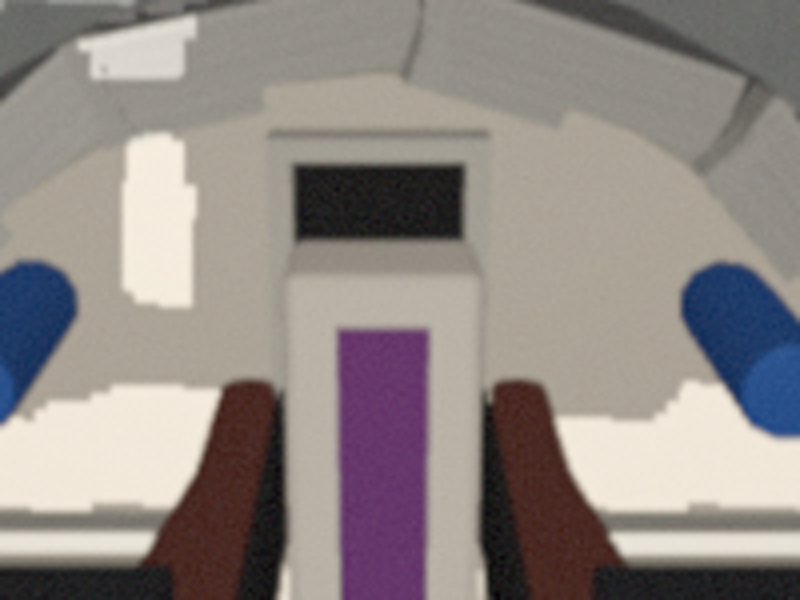

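View pics/s20.png

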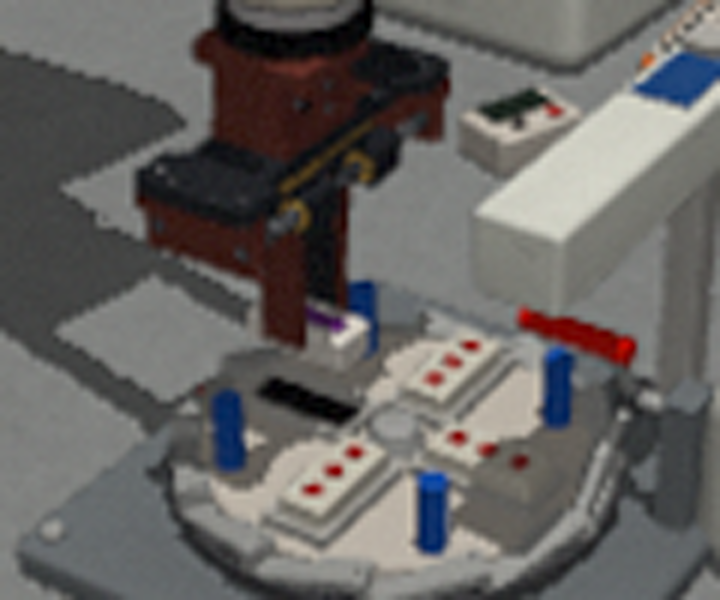

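```bash
python3 - <<'E'
from h import *
import pickle
c=pickle.load(open("w20.pkl","rb")); a=lambda x,y:full(x,y,4,(160,130))
st=readout.read_state(); e=st["eef_pos"]; print(e,st["eef_rot"]); Rt=R.from_euler('xyz',st["eef_rot"])
t=lambda px,z:(Rt.inv().apply(unz(c,px,z)-e)*1000).round(1)
print("pocket rim inner near",t([a(295,165),a(463,165)],.05).tolist(),"outer near",t([a(268,131),a(489,131)],.05).tolist())
print("cass near bottom",t([a(289,241),a(477,241)],e[2]+.0065).tolist(),"top",t([a(287,274),a(481,274)],e[2]+.0245).tolist())
print("panel near",t([a(338,329),a(429,329)],e[2]+.0245).tolist())
E
```

```text
[0.5247959  0.01734432 0.07626428] [-3.14117351e+00  1.93359696e-03 -3.07755210e+00]
pocket rim inner near [[32.2, -15.7, 26.2], [32.2, 11.8, 26.2]] outer near [[37.8, -20.0, 26.2], [37.8, 15.9, 26.2]]
cass near bottom [[28.9, -14.4, -6.5], [28.8, 11.9, -6.6]] top [[29.8, -13.4, -24.6], [29.8, 11.1, -24.6]]
panel near [[22.4, -7.0, -24.5], [22.4, 4.6, -24.5]]
```

```bash
python3 -m pendant '[[[0.0012,-0.001,0.015],[0,0,0]],[[0.0012,-0.001,0.027],[0,0,0]],[[0.0012,-0.001,0.027],[0,0,0]],[[0.0012,-0.001,0.027],[0,0,0]]]'
python3 - <<'E'
from h import *
show()
import pickle
c=cam("wrist"); i=c["img"][:,:,::-1]; pickle.dump(c,open("w21.pkl","wb")); cv2.imwrite("pics/w21.png",cv2.resize(i[120:270,160:360],(800,600),interpolation=cv2.INTER_CUBIC))
c=cam("scene"); i=c["img"][:,:,::-1]; cv2.imwrite("pics/s21.png",cv2.resize(i[140:240,190:310],(720,600),interpolation=cv2.INTER_CUBIC))
E
```

```text
time: 34.98
eef_pos: [0.5226, 0.0165, 0.048]
eef_rot: [3.142, -0.001, -3.077]
ft_force: [0.4, -1.2, -0.2]
grip_width: 0.0256
{'time': 34.975, 'joint_positions': [-0.1005, 0.4506, 1.8392, -0.0001, 0.8525, -1.7355], 'eef_pos': [0.5226, 0.0165, 0.048], 'eef_rot': [3.1416, -0.0006, -3.0773], 'ft_force': [0.4117, -1.1644, -0.1833], 'grip_width': 0.0256}
```

View pics/w21.png

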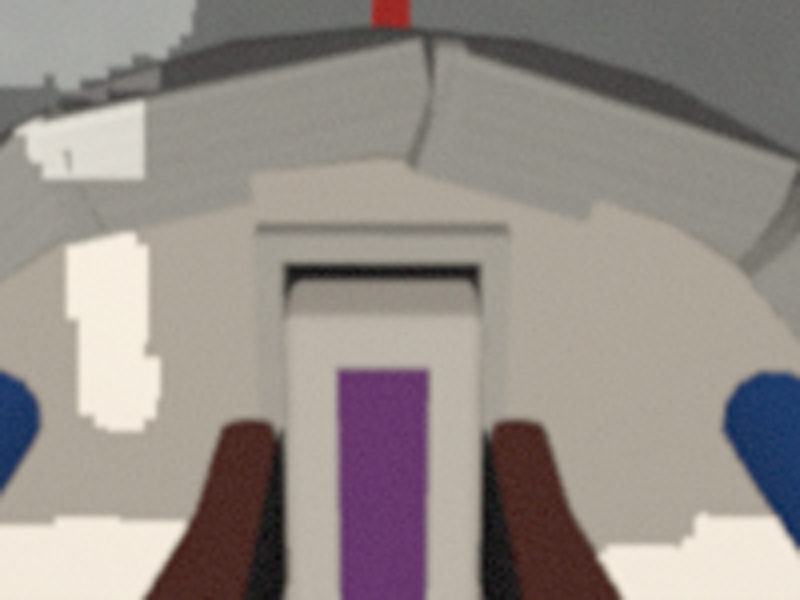

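View pics/s21.png

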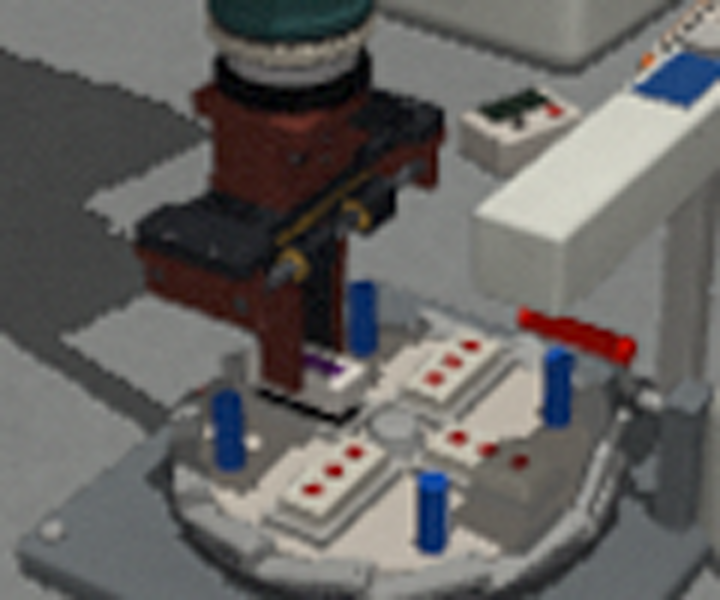

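```bash
python3 - <<'E'
from h import *
import pickle
c=pickle.load(open("w21.pkl","rb")); a=lambda x,y:full(x,y,4,(160,120))
st=readout.read_state(); e=st["eef_pos"]; print(e,st["eef_rot"]); Rt=R.from_euler('xyz',st["eef_rot"])
t=lambda px,z:(Rt.inv().apply(unz(c,px,z)-e)*1000).round(1)
print("pocket rim inner near",t([a(285,265),a(481,265)],.05).tolist(),"outer",t([a(256,228),a(509,228)],.05).tolist())
print("cass near bottom",t([a(290,280),a(477,280)],e[2]+.0065).tolist(),"panel",t([a(338,370),a(429,370)],e[2]+.0245).tolist())
E
```

```text
[0.52296046 0.01644582 0.04839542] [-3.14142118e+00  3.43878336e-04 -3.07734386e+00]
pocket rim inner near [[30.2, -15.1, -1.6], [30.2, 13.0, -1.6]] outer [[35.7, -19.1, -1.6], [35.7, 16.8, -1.6]]
cass near bottom [[29.4, -14.0, -6.5], [29.4, 12.1, -6.5]] panel [[22.7, -6.8, -24.5], [22.7, 4.8, -24.5]]
```

The cassette is aligned over the pocket to within about 0.5 mm both ways. I'll lower it in steps and watch the force.

```bash
python3 -m pendant '[[[0.0002,0,0.003],[0,0,0]],[[0.0002,0,0.006],[0,0,0]],[[0.0002,0,0.006],[0,0,0]]]'|tr '\n' ' '; echo; python3 -m pendant '[[[0,0,0.003],[0,0,0]],[[0,0,0.003],[0,0,0]]]'|tr '\n' ' ';
```

```text
time: 35.45 eef_pos: [0.5222, 0.0165, 0.042] eef_rot: [-3.142, -0.001, -3.077] ft_force: [0.1, -0.4, -1.8] grip_width: 0.0259 
time: 35.7 eef_pos: [0.5223, 0.0164, 0.039] eef_rot: [-3.142, -0.0, -3.077] ft_force: [0.7, 0.7, -0.1] grip_width: 0.0256
```

```bash
python3 -m pendant '[[[0,0,0.002],[0,0,0]],[[0,0,0.002],[0,0,0]]]'|tr '\n' ' '; echo; python3 -m pendant '[[[0,0,0.0012],[0,0,0]],[[0,0,0.0012],[0,0,0]]]'|tr '\n' ' ';python3 - <<'E'
from h import *
c=cam("wrist"); i=c["img"][:,:,::-1]; cv2.imwrite("pics/w22.png",cv2.resize(i[120:270,160:360],(800,600),interpolation=cv2.INTER_CUBIC))
E
```

```text
time: 35.95 eef_pos: [0.5224, 0.0165, 0.0371] eef_rot: [-3.142, -0.0, -3.077] ft_force: [0.1, 0.2, -0.1] grip_width: 0.026 
time: 36.2 eef_pos: [0.5224, 0.0164, 0.036] eef_rot: [-3.142, -0.0, -3.077] ft_force: [0.4, -0.6, -0.8] grip_width: 0.0257
```

View pics/w22.png

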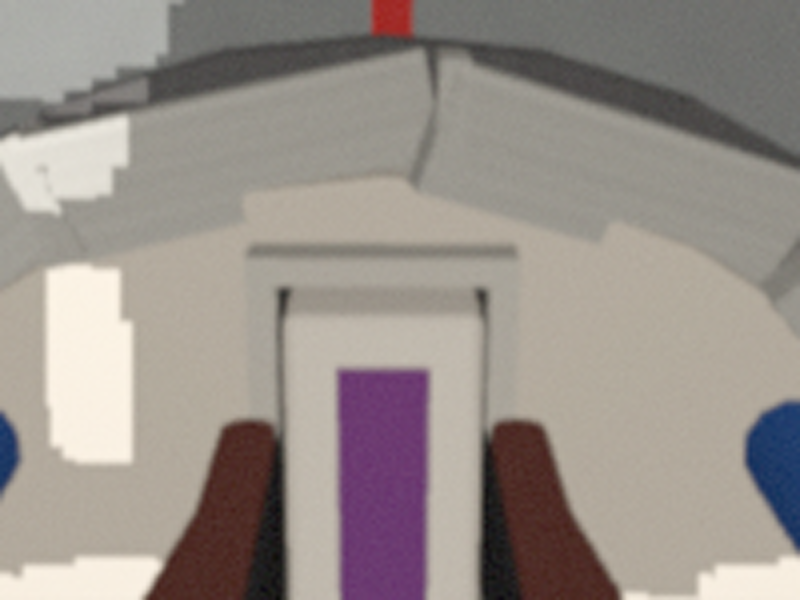

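The cassette is inside the pocket walls with even gaps. I'll feel for the floor.

```bash
for k in 1 2; do python3 -m pendant '[[[0,0,0.0008],[0,0,0]],[[0,0,0.0008],[0,0,0]]]'|tr '\n' ' '; echo; done
```

```text
time: 36.5 eef_pos: [0.5225, 0.0164, 0.0352] eef_rot: [-3.142, -0.0, -3.077] ft_force: [0.5, 0.7, -0.2] grip_width: 0.0257 
time: 36.75 eef_pos: [0.5225, 0.0164, 0.035] eef_rot: [-3.141, 0.0, -3.077] ft_force: [-2.6, 0.4, 6.9] grip_width: 0.0256
```

It is on the floor (7 N). Releasing and lifting.

```bash
python3 -m pendant '[[[0,0,-0.0005],[0,0,0]],[[0,0,-0.0005],[0,0,0]],[[0,0,-0.0005],[0,0,0]],[[0,0,-0.0005],[0,0,0]],[[0,0,-0.0005],[0,0,0]],[[0,0,-0.02],[0,0,0]],[[0,0,-0.06],[0,0,0]],[[0,0,-0.11],[0,0,0]],[[0.02,0,-0.13],[0,0,0]],[[0.02,0,-0.13],[0,0,0]],[[0.02,0,-0.13],[0,0,0]]]' 130 5
python3 - <<'E'
from h import *
show()
for n in("wrist","scene"):
  c=cam(n); i=c["img"][:,:,::-1]; 
  cv2.imwrite(f"pics/{n}23.png",cv2.resize(i,(800,600),interpolation=cv2.INTER_CUBIC) if n=="wrist" else cv2.resize(i[140:250,190:330],(764,600),interpolation=cv2.INTER_CUBIC))
  if n=="wrist": cv2.imwrite("pics/w23z.png",cv2.resize(i[120:240,170:330],(800,600),interpolation=cv2.INTER_CUBIC))
E
```

```text
time: 38.12
eef_pos: [0.5025, 0.0152, 0.1637]
eef_rot: [3.142, -0.001, -3.078]
ft_force: [-0.2, -0.6, 0.3]
grip_width: 0.043
{'time': 38.125, 'joint_positions': [-0.1072, 0.2653, 1.7681, -0.0, 1.1088, -1.742], 'eef_pos': [0.5025, 0.0152, 0.1637], 'eef_rot': [3.1415, -0.0006, -3.0776], 'ft_force': [-0.1505, -0.6051, 0.3286], 'grip_width': 0.043}
```

View pics/wrist23.png

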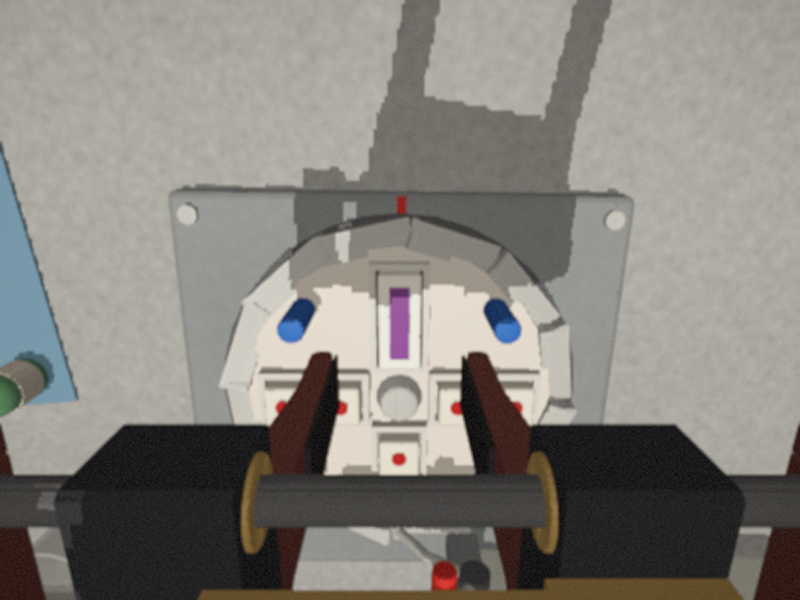

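View pics/w23z.png

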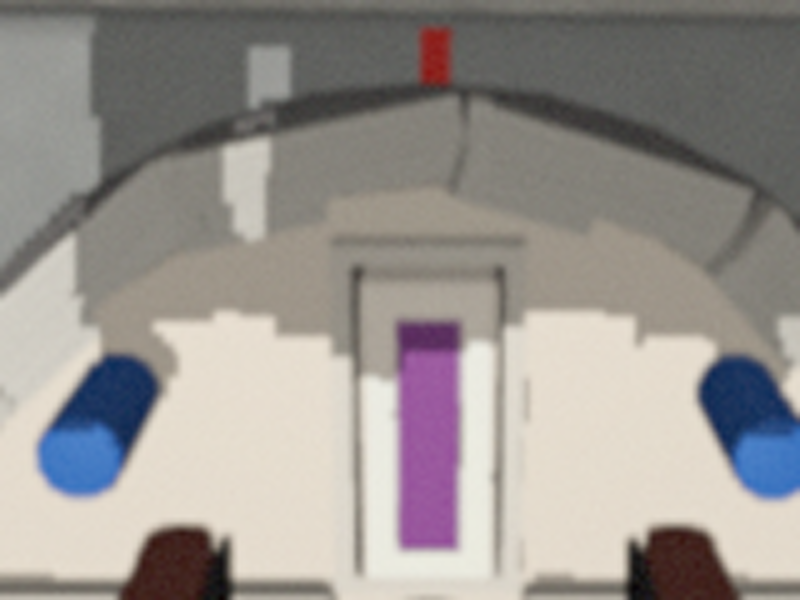

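View pics/scene23.png

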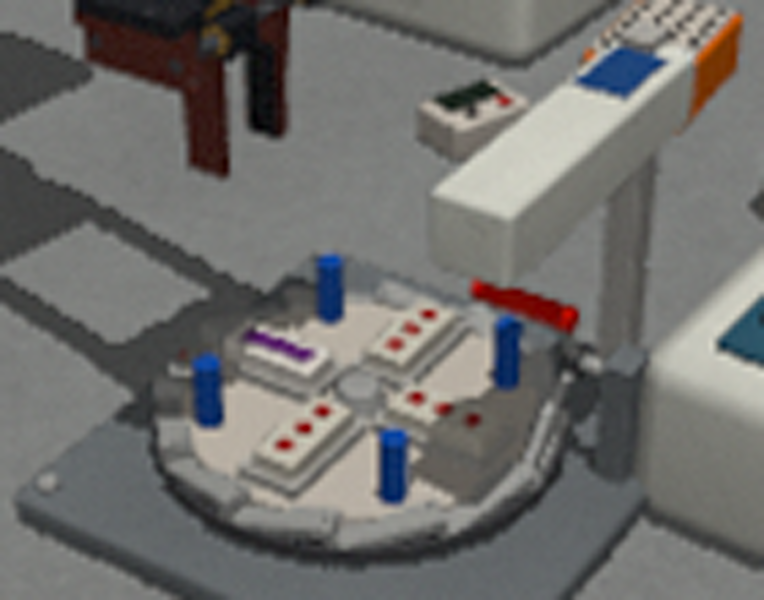

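The cassette is seated flat and square, with its top level with the other cassettes. The dial is on the mark, the pawl is down, and the arm is clear.

```bash
python3 - <<'E'
from plant import ticket
print(ticket.finish_job())
E
```

```text
the job is handed in; nothing more can be done
None
```

I carried out the whole job and handed it in at about 38 s of the 72 s. The hand-in gives no verdict, so the checks below come from my own pictures and force readings.

**What I did:**
- I swung the pawl over to its open stop and turned the dial from about -0.88 to -0.2 rad by gripping the blue post.
- I dropped the pawl behind the tooth and pressed the dial back against it. It held with about 11 N at the post, which I work out as roughly 7 N on the pawl.
- I picked up the violet-topped cassette, lowered it into the pocket until it met the floor (7 N), and let go.

**Last checks:**
- **Cassette:** it lies square inside the pocket walls, with its top level with the three fixed cassettes.
- **Dial and pawl:** the pocket points at the red mark and the pawl is down in the teeth.
- **Arm and bench:** the gripper is clear of everything. The dropper, marker and timer look unmoved in the pictures I viewed. I did not re-measure the bystanders, and the wash bottle and tip box were mostly out of view.

**What failed or disagreed:**
- **Jaw position:** the first two pushes on the handle and one grip missed, passing just above it. The jaws sit about 37–39 mm behind the reported TCP along the tool axis; touching the mat showed 39 mm. I corrected for this from then on.
- **Mat touch:** that touch reached 34 N at the fingertips before I lifted, higher than I had intended.
- **Dial angle:** my estimate at the stop read +0.016 rad. I put that down to an error of about 0.01 rad in my measured station yaw.

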